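# Transfer trim sample panels to the carry caddy

## Task

Get the trim sample panels ready to carry: swing out the folding hook on the stand, take the retaining bar off the grey rack and hang it on the hook, then move every panel from the rack into the wooden caddy, upright and fully down in a slot each. With all the panels moved, take the bar off the hook and seat it in the notches on top of the caddy's end posts, and last fold the empty hook flat against its board again. Leave the spray can, the tape roll and the model wheel where they are.

Things in the scene. Friction and masses are not known exactly. Their poses are not given: they have to be found in the camera images.
- rack: Drying rack, painted grey, aluminium end posts, fixed to the bench left or right of the robot: 104 (x) x 212 mm (y), four slots in a row along y, each 12 mm wide, 92 mm long (x), floor 10 mm and mouth 58 mm high, at y = -67.5, -22.5, 22.5, 67.5 mm. Origin: centre of underside, z up. A post at each end, y = -100 and 100 mm, as on the caddy.
- caddy: Plywood carry caddy, wire handle at each end, 1.6 kg, loose on the bench on the other side (it can shift). Shaped as the rack: 104 (x) x 212 mm (y), four slots in a row along y, each 12 mm wide, 92 mm long (x), floor 10 mm and mouth 58 mm high, at y = -67.5, -22.5, 22.5, 67.5 mm. Origin: centre of underside, z up. Its slots start empty; any panel may go in any slot.
- caddy_top (a point): Middle between the tops of the caddy's two end posts, 140 mm above its underside; here the seated bar's origin belongs. Posts (56 mm in x, 12 in y) stand at y = -100 and 100 mm; on each top are two lips 12 mm high, 30 mm apart in x: a notch for the bar. The rack has the same posts and notches.
- panel1: Trim sample panel (two to four are present), white, a grey fabric patch on each face: 84 (x) x 8 (y, thickness) x 120 mm (z, height), about 90 g, lowest 12 mm only 5 mm thick. Origin: centre of its lower edge. Starts standing on the floor of a rack slot, 72 mm showing; panels are 45 mm apart, so open the gripper only part way.
- panel2: Trim sample panel (two to four are present), white, a grey fabric patch on each face: 84 (x) x 8 (y, thickness) x 120 mm (z, height), about 90 g, lowest 12 mm only 5 mm thick. Origin: centre of its lower edge. Starts standing on the floor of a rack slot, 72 mm showing; panels are 45 mm apart, so open the gripper only part way.
- panel3: Trim sample panel (two to four are present), white, a grey fabric patch on each face: 84 (x) x 8 (y, thickness) x 120 mm (z, height), about 90 g, lowest 12 mm only 5 mm thick. Origin: centre of its lower edge. Starts standing on the floor of a rack slot, 72 mm showing; panels are 45 mm apart, so open the gripper only part way.
- panel4: Trim sample panel (two to four are present), white, a grey fabric patch on each face: 84 (x) x 8 (y, thickness) x 120 mm (z, height), about 90 g, lowest 12 mm only 5 mm thick. Origin: centre of its lower edge. Starts standing on the floor of a rack slot, 72 mm showing; panels are 45 mm apart, so open the gripper only part way.
- bar: Aluminium retaining bar, about 0.2 kg, lying in the rack's notches over the panels: flat bar 24 (x) x 224 (y) x 14 mm (z); on its middle a frame 12 mm thick (x) with a window open along x, 50 mm wide (y), 14 to 72 mm above the bar's underside, top rail 72 to 86 mm, and on that a black grip tab. Origin: centre of the underside.
- bar_grip (a point): Centre of the bar's grip tab, 10 mm thick (x), 36 mm wide (y), 34 mm tall, 103 mm above the bar's underside.
- bar_window (a point): Middle of the upper edge of the bar's window (72 mm above the bar's underside): this edge rests on the hook's arm when the bar hangs.
- stand: Fixed stand with a small upright board (200 mm wide along y, 14 mm thick, from 190 to 260 mm high) that carries the folding hook; the board's front face is at x = 0 of the stand and looks to -x (to the robot). Origin on the bench under the middle of that face.
- hook (a joint): Folding hook's hinge, upright axis, value in rad: 0 = folded flat along the board (arm points to the stand's +y), 1.57 = swung out square from the board (arm points to the stand's -x, to the robot), stop at 1.6. Opens counter-clockwise from above. Stays where it is left (friction about 0.08 N m).
- hook_hinge (a point): On the hook's hinge axis, at the height of the arm's top face, 235 mm above the bench and 30 mm in front of the board. The arm is a level steel bar 12 mm wide and 12 mm thick below this height.
- hook_tip (a point): Centre of the top of the hook's upturned end, a round upright pin 14 mm across that stands 28 mm above the arm's top face, 115 mm from the hinge axis; it can be pinched from above to swing the hook. Its y axis points along the arm from hinge to pin, z up.
- spray_can: Bystander: white spray can with a red cap, 54 mm across, 150 mm tall; origin at the centre of its foot.
- tape_roll: Bystander: roll of tape lying flat, 96 mm across, 30 mm high; origin at the centre of its underside.
- model_wheel: Bystander: black model wheel lying flat, 84 mm across, 34 mm high; origin at the centre of its underside.
There are look-alikes about, which are no part of the job. There is more than one size of the bar; the job needs the largest.

How it is judged:
On the way, in this order (a step that is already met when the one before it is completed fails the run):
1. the hook is swung out from its board (value of joint hook above 1.3 rad), for 0.2 s.
2. the retaining bar hangs by its window on the swung-out hook, released (value of joint hook above 1.1 rad and distance between bar_window and hook_tip below 0.125 m and y of bar_window in the frame of hook_tip between -0.11 and -0.01 m and z of bar_window in the frame of hook_tip above -0.05 m and x of bar_window in the frame of hook_tip between -0.03 and 0.03 m and contact force between bar and hook above 0.5 N and contact force between the fingers and bar below 0.1 N), for 0.3 s.
3. every panel stands fully down in a slot of the caddy while the bar hangs on the hook (z of panel1 in the frame of caddy between 0.004 and 0.015 m and x of panel1 in the frame of caddy between -0.012 and 0.012 m and y of panel1 in the frame of caddy between -0.08 and 0.08 m and angle between each of panel1, panel2, panel3, panel4's own z axis and vertical below 0.15 rad and z of panel2 in the frame of caddy between 0.004 and 0.015 m and x of panel2 in the frame of caddy between -0.012 and 0.012 m and y of panel2 in the frame of caddy between -0.08 and 0.08 m and z of panel3 in the frame of caddy between 0.004 and 0.015 m and x of panel3 in the frame of caddy between -0.012 and 0.012 m and y of panel3 in the frame of caddy between -0.08 and 0.08 m and z of panel4 in the frame of caddy between 0.004 and 0.015 m and x of panel4 in the frame of caddy between -0.012 and 0.012 m and y of panel4 in the frame of caddy between -0.08 and 0.08 m and distance between bar_window and hook_tip below 0.125 m and y of bar_window in the frame of hook_tip between -0.11 and -0.01 m and z of bar_window in the frame of hook_tip above -0.05 m and x of bar_window in the frame of hook_tip between -0.03 and 0.03 m and contact force between bar and hook above 0.5 N and contact force between the fingers and bar below 0.1 N), for 0.2 s.
4. the bar is seated in the notches of the caddy's end posts, released (z of bar in the frame of caddy between 0.135 and 0.146 m and x of bar in the frame of caddy between -0.008 and 0.008 m and y of bar in the frame of caddy between -0.016 and 0.016 m and angle between bar's own z axis and vertical below 0.08 rad and angle between the y axis of bar and the y axis of caddy, either way round below 0.12 rad and contact force between the fingers and bar below 0.1 N), for 0.3 s.
5. the empty hook is folded flat against its board (value of joint hook below 0.15 rad), for 0.2 s.
At the end, for the whole second after the job is handed in: Each panel stands on a caddy slot floor (5 mm), centred along it within 12 mm, upright within 0.15 rad; the bar lies level in both caddy notches (height 6 mm, across 8 mm, along 16 mm, upright 0.08 rad), released, at rest; the hook is folded to under 0.15 rad (all of step 4 and z of panel1 in the frame of caddy between 0.004 and 0.015 m and x of panel1 in the frame of caddy between -0.012 and 0.012 m and y of panel1 in the frame of caddy between -0.08 and 0.08 m and angle between each of panel1, panel2, panel3, panel4's own z axis and vertical below 0.15 rad and z of panel2 in the frame of caddy between 0.004 and 0.015 m and x of panel2 in the frame of caddy between -0.012 and 0.012 m and y of panel2 in the frame of caddy between -0.08 and 0.08 m and z of panel3 in the frame of caddy between 0.004 and 0.015 m and x of panel3 in the frame of caddy between -0.012 and 0.012 m and y of panel3 in the frame of caddy between -0.08 and 0.08 m and z of panel4 in the frame of caddy between 0.004 and 0.015 m and x of panel4 in the frame of caddy between -0.012 and 0.012 m and y of panel4 in the frame of caddy between -0.08 and 0.08 m and value of joint hook below 0.15 rad and linear speed of each of bar, caddy below 0.02 m/s); the robot touches nothing.
It fails at once if the spray can is moved more than 30 mm (distance of spray_can from where it was at the start of the episode above 0.03 m).
It fails at once if the tape roll is moved more than 30 mm (distance of tape_roll from where it was at the start of the episode above 0.03 m).
It fails at once if the model wheel is moved more than 30 mm (distance of model_wheel from where it was at the start of the episode above 0.03 m).
Of panel1, panel2, panel3, panel4 only 2 to 4 are there at a start; the rules pass over those that are not, and their reading is None.
At some moment in a run one of caddy may be knocked a few centimetres aside while the robot is not near it.
It also fails if it takes over 210 s, if anything falls off the work surface, if the arm or the gripper's body presses on something with over 40 N, if the wrist force passes 120 N, or if a joint passes its speed limit or range.

## Robot

A 7-joint arm with a two-finger parallel gripper is mounted at the origin on the work surface. World frame = base frame: x ahead of the robot, y to its left, z up, the work surface at z = 0. Lengths are in m, angles in rad, forces in N, time in s.
With the tool pointing down it reaches from about 0.35 to 0.9 m from the base axis. Payload 8.1 kg.
Tool frame: the origin (TCP) lies midway between the tips of the shut fingers; the grasp point (between the pads) lies arm.grasp_offset behind it (arm.grasp_offset is the distance from the TCP to the grasp point, in m); z points along the fingers, y is the line along which they close (so a half turn about z gives the same grasp; the last joint's range is limited). The gripper opens to 92 mm and grips with 3 to 60 N. Pads are 19 mm wide; open, the fingers measure 130 mm over their backs; the gripper's body (75 mm by 190 mm) begins 47 mm behind the grasp point.
Start: joints at [1.246, 0.434, 0.025, 1.573, -0.012, 1.134, -0.075], TCP at [0.137, -0.61, 0.227] pointing down, gripper open.
Joint ranges: [-2.62, 2.62], [-0.44, 2.09], [-1.27, 1.32], [0.08, 2.57], [-1.32, 4.46], [0.12, 2], [-2.74, 2.74]. Speed limits (rad/s): [2.22, 2.22, 3.01, 3.01, 3.14, 3.14, 3.14].

## Interface

Orientations are given as a rotation vector (axis times angle).
In Python, from cell import observe, imaging, arm gives the robot as it stands.
- The arm moves only by the tool apply_moves, never from a script. Its argument "commands" is a list of rows, each a list of 5 numbers: the opening in per cent of the stroke, from 0 (shut) to 100 (fully open), then the shift along the world's x, y, z in units of 0.06 m (1.0 is 0.06 m), then the turn about the world's z in units of 0.5 rad (1.0 is 0.5 rad). A call has 1 to 12 rows; each row shifts and turns the commanded pose from where the row before left it; what a row does not reach is not made up. A row lasts 1/8 s, in which the tool goes at most 62.5 mm and 10.7 degrees, less where a joint would pass 70% of its speed; a pose out of reach is approached as far as the arm can. A call with a number of a shift or a turn outside -1 to 1 is refused whole. A call with a gripper value outside its range is refused whole. The fingers move at their own pace and stop on an object; "newtons" is the grip in N (left out, the last holds). Time passes only in rows, so rows that do not move let the fingers close. It gives the time, the measured TCP pose, the force, the opening and the grip force at its end, in the units of the state.
- observe(): the state, without advancing time (a new reading comes with each control period).
- imaging.get_image(name): name is "scene" or "side" or "wrist"; returns (picture, depth): 400x640x3 uint8, red, green, blue; 400x640 float32, m along the optical axis (not along the pixel's ray), 0 where there is no reading.
- imaging.camera_params(name): a dict with "camera_matrix" (3x3 intrinsics, pixels), "origin" and "rotation" of the camera in the world; the wrist camera has in their place "tool_from_camera" (4x4, takes a point from camera to tool coordinates, whose origin is the TCP and whose axes are the flange's). Camera axes: x right, y up, looking along -z (the intrinsics and any distortion apply to the point x, -y, -z); pixel columns grow to the right and rows downward; lengths in m; the calibration is good to about 2 mm. A picture is of the moment at which its call begins: read the wrist's pose just before it. camera_params takes no time and is no camera call.
- arm.sign_off(): hands the job in; it is judged then, once.
The state is a dict: "clock": time; "joints": joint angles; "dq": joint speeds; "joint_efforts": joint torques, N m; "position": TCP position; "ee_rot": TCP orientation; "force": force on the tool from outside, world axes, zero at the start; "ft_torque": the same for the moment, N m; "width": opening from 0.0 (shut) to 1.0 (fully open); "gripper_force": force on a finger pad.
Only numpy, scipy, OpenCV 4.12 (cv2) and the standard library are available. Lean on these libraries where they do the work, as an engineer would, in place of code of your own. Each camera call takes 0.05 s, during which the arm holds its last target. There are 200 camera calls.

## Working session

There is one attempt and no reset: what is moved stays moved. The work goes in short steps, Python scripts to look and compute and a tool call to move; the robot and the scene stay as the last step left them, time stands still between calls to the robot, and variables do not carry over. Pictures are saved under pics/ and viewed, at most 14 in all, crops included, and the job is handed in when it is done.

Besides the shell and the picture viewer there is one more tool, called after "Emit:" as name([rows], argument=value, ...), one row to a line, values as JSON. apply_moves: Moves the arm, as the interface text tells. Its arguments: {"type":"object","properties":{"commands":{"type":"array"},"newtons":{"type":"number"}},"required":["commands"]}

```bash
ls; mkdir -p pics; cat > h.py <<'E'
from cell import observe, imaging, arm
import numpy as np, cv2
from scipy.spatial.transform import Rotation as R
def cam(n, st=None):
    p=imaging.camera_params(n); K=np.array(p["camera_matrix"])
    if "origin" in p:
        return K,np.array(p["rotation"]),np.array(p["origin"]),p
    T=np.array(p["tool_from_camera"]); Rt=R.from_rotvec(st["ee_rot"]).as_matrix()
    return K,Rt@T[:3,:3],Rt@T[:3,3]+np.array(st["position"]),p
def grab(n):
    st=observe(); im,d=imaging.get_image(n)
    return im,d,cam(n,st)
def cloud(d,c):
    K,Rm,o,_=c; v,u=np.mgrid[:d.shape[0],:d.shape[1]]
    x=(u-K[0,2])/K[0,0]*d; y=(v-K[1,2])/K[1,1]*d
    P=np.stack([x,-y,-d],-1)@Rm.T+o
    P[d<=0]=np.nan
    return P
def save(n,im): cv2.imwrite("pics/"+n,cv2.cvtColor(im,cv2.COLOR_RGB2BGR))
E
python3 - <<'E'
from h import *
s=observe(); print({k:np.round(v,3) for k,v in s.items()}, arm.grasp_offset)
for n in ["scene","side","wrist"]:
    im,d,c=grab(n); save(n+"0.png",im); np.savez("pics/"+n+"0.npz",im=im,d=d,P=cloud(d,c))
    print(n,np.round(c[0],1).tolist(),np.round(c[1],3).tolist(),np.round(c[2],3),[k for k in c[3]], {k:v for k,v in c[3].items() if 'dist' in k})
E
```

```text
pics
{'clock': np.float64(0.0), 'joints': array([ 1.246,  0.435,  0.025,  1.574, -0.012,  1.134, -0.075]), 'dq': array([ 0.   ,  0.   , -0.001, -0.   , -0.   ,  0.001,  0.001]), 'joint_efforts': array([-2.0000e-03, -6.6786e+01,  9.8400e-01, -3.1446e+01, -6.0000e-02,
        4.3000e-02,  0.0000e+00]), 'position': array([ 0.137, -0.609,  0.226]), 'ee_rot': array([-3.121e+00, -3.470e-01,  1.000e-03]), 'force': array([ 0.188, -0.606,  0.269]), 'ft_torque': array([-0.023,  0.01 , -0.039]), 'gripper_force': np.float64(0.0), 'width': np.float64(1.0)} 0.0188Traceback (most recent call last):
  File "<stdin>", line 4, in <module>
  File "h.py", line 16, in cloud
    P=np.stack([x,-y,-d],-1)@Rm.T+o
      ~~~~~~~~~~~~~~~~~~~~~~~~~~~^~
ValueError: operands could not be broadcast together with shapes (400,640) (3,)
```

```bash
sed -i 's/np.array(p\["rotation"\])/R.from_rotvec(p["rotation"]).as_matrix()/' h.py
python3 - <<'E'
from h import *
for n in ["scene","side","wrist"]:
    im,d,c=grab(n); save(n+"0.png",im); P=cloud(d,c);np.savez("pics/"+n+"0.npz",im=im,d=d,P=P)
    print(n,np.round(c[0],1).tolist(),np.round(c[1],3).tolist(),np.round(c[2],3),{k:v for k,v in c[3].items() if k not in("camera_matrix","tool_from_camera")}, np.round(P[350,320],3))
E
```

```text
scene [[389.8, 0.0, 317.0], [0.0, 389.8, 197.4], [0.0, 0.0, 1.0]] [[-0.745, -0.55, 0.378], [0.667, -0.627, 0.402], [0.016, 0.552, 0.834]] [0.902 0.508 1.074] {'origin': array([0.90190077, 0.50759922, 1.07388282]), 'rotation': array([0.28594292, 0.6936971 , 2.33019308])} [ 0.73   0.352 -0.002]
side [[431.7, 0.0, 319.0], [0.0, 431.7, 192.4], [0.0, 0.0, 1.0]] [[0.966, 0.181, -0.184], [-0.258, 0.696, -0.67], [0.007, 0.695, 0.719]] [ 0.265 -0.748  1.044] {'origin': array([ 0.26539216, -0.74840868,  1.04353582]), 'rotation': array([ 0.76336329, -0.10675456, -0.24588695])} [ 0.391 -0.314  0.028]
wrist [[330.0, 0.0, 318.3], [0.0, 330.0, 196.8], [0.0, 0.0, 1.0]] [[0.22, 0.934, 0.283], [-0.976, 0.211, 0.062], [-0.001, -0.29, 0.957]] [ 0.215 -0.592  0.385] {} [ 0.163 -0.604  0.325]
```

View pics/scene0.png

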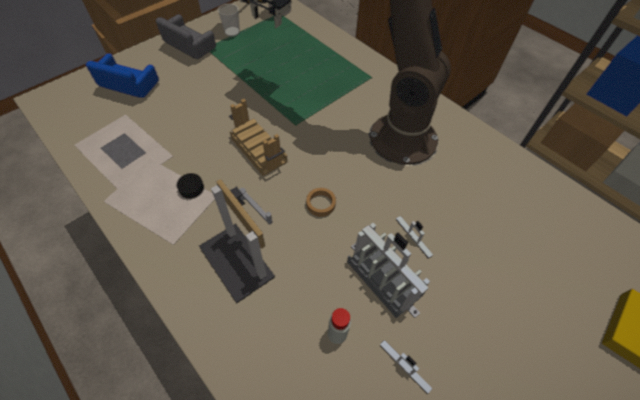

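View pics/side0.png

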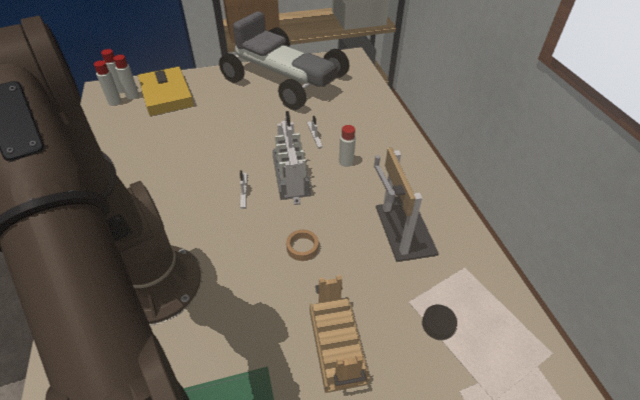

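The scene view shows the rack with the bar at about (390,270), small look-alike bars at (413,237) and (405,367), the caddy at (258,140), the stand at (240,225) with the hook arm at (250,203), the tape at (320,200), the can at (340,325) and the wheel at (190,185). The side view agrees: rack (290,165), caddy (340,335), stand (400,190).

I'll fuse both clouds into a top-down map.

```bash
cat >> h.py <<'E'
def ortho(srcs,x0,x1,y0,y1,res,zmax=1.0):
    H=int((x1-x0)/res);W=int((y1-y0)/res); Z=np.full((H,W),-1.);C=np.zeros((H,W,3),np.uint8)
    for P,im in srcs:
        p=P.reshape(-1,3);c=im.reshape(-1,3); ok=np.isfinite(p[:,0])&(p[:,2]<zmax); p=p[ok];c=c[ok]
        r=((x1-p[:,0])/res).astype(int);q=((y1-p[:,1])/res).astype(int)
        ok=(r>=0)&(r<H)&(q>=0)&(q<W); r,q,p,c=r[ok],q[ok],p[ok],c[ok]
        i=np.argsort(p[:,2]); r,q,p,c=r[i],q[i],p[i],c[i]
        b=p[:,2]>Z[r,q]; Z[r[b],q[b]]=p[b,2];C[r[b],q[b]]=c[b]
    return Z,C
E
python3 - <<'E'
from h import *
s=[np.load(f"pics/{n}0.npz") for n in("scene","side")]
Z,C=ortho([(a["P"],a["im"]) for a in s],.1,.9,-.5,.5,.002)
hm=cv2.cvtColor(cv2.applyColorMap(np.clip(Z/0.3*255,0,255).astype(np.uint8),2),cv2.COLOR_BGR2RGB)
for i,(a,z) in enumerate([(C,0),(hm,0)]):
    pass
im=np.vstack([C,hm]); save("ortho.png",cv2.resize(hm,(750,600),interpolation=cv2.INTER_AREA))
for a in s:
    P=a["P"];im=a["im"].astype(int);ok=np.isfinite(P[...,0])&(P[...,0]>.1)
    def pr(n,m): 
        q=P[m&ok]; print(n,len(q),np.round(np.median(q,0),3),np.round(q.min(0),3),np.round(q.max(0),3)) if len(q) else 0
    near=(P[...,0]<.9)&(abs(P[...,1])<.6)
    pr("red",(im[...,0]>120)&(im[...,1]<50)&(P[...,2]>.1)&near)
    pr("wheel",(im.max(-1)<45)&(P[...,2]>.02)&(P[...,2]<.06)&near&(P[...,0]>.5))
E
```

```text
red 222 [0.668 0.351 0.149] [0.649 0.331 0.145] [0.688 0.371 0.153]
wheel 473 [ 0.703 -0.304  0.03 ] [ 0.504 -0.35   0.02 ] [0.747 0.428 0.052]
```

View pics/ortho.png

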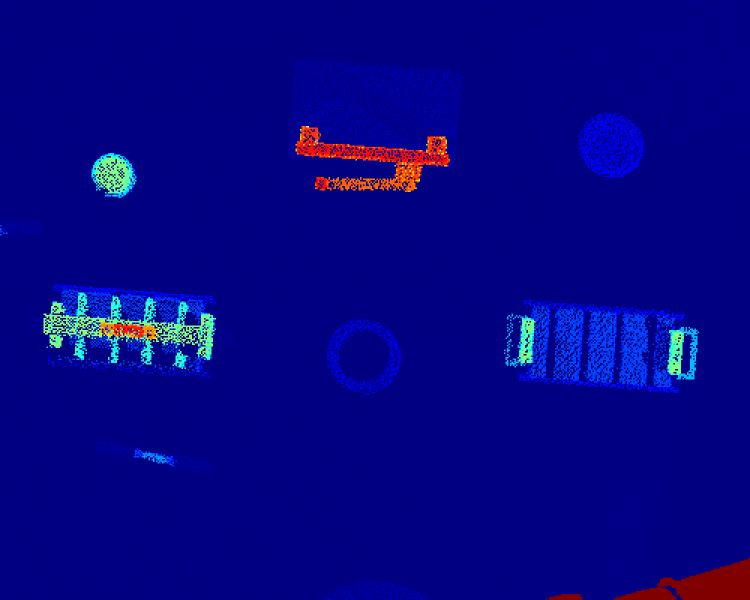

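The height map shows the rack with four panels and the bar on top (left), the caddy (right), and the stand with the folded hook (top centre, pin at about (321,184), hinge at about (410,175)). Next: precise poses from it.

```bash
cat >> h.py <<'E'
def rect(p):
    (c,(w,h),a)=cv2.minAreaRect((p[:,:2]*1000).astype(np.float32)); b=cv2.boxPoints((c,(w,h),a))
    e=b[1]-b[0] if np.linalg.norm(b[1]-b[0])>np.linalg.norm(b[2]-b[1]) else b[2]-b[1]
    ang=np.degrees(np.arctan2(e[1],e[0]))%180
    return np.round(c,1),round(max(w,h),1),round(min(w,h),1),round(ang-90,2)
def sel(P,x0,x1,y0,y1,z0,z1):
    m=(P[...,0]>x0)&(P[...,0]<x1)&(P[...,1]>y0)&(P[...,1]<y1)&(P[...,2]>z0)&(P[...,2]<z1); return P[m]
E
python3 - <<'E'
from h import *
s=[np.load(f"pics/{n}0.npz") for n in("scene","side")]
def show(n,b):
    for a in s:
        q=sel(a["P"],*b)
        if len(q)>8: print(n,len(q),rect(q),"med",np.round(np.median(q,0),4))
# map: x=.9-row*.001333 ; y=.5-col*.001333
show("bartop",(.4,.53,.2,.46,.150,.160))
show("tab",(.4,.53,.2,.46,.225,.26))
show("railtop",(.4,.53,.2,.46,.2,.26))
show("panels",(.4,.53,.2,.46,.122,.134))
for i in range(4):
    y=[.395,.35,.305,.26][i]; show(f"panel{i}",(.4,.53,y-.018,y+.018,.118,.136))
show("rackmouth",(.38,.54,.19,.46,.05,.064))
show("cposts",(.35,.55,-.45,-.15,.130,.16))
show("cpostL",(.35,.55,-.23,-.15,.125,.16))
show("cpostR",(.35,.55,-.45,-.35,.125,.16))
show("cmouth",(.35,.55,-.45,-.15,.05,.064))
show("board",(.65,.75,-.12,.12,.25,.27))
show("pin",(.62,.69,-.1,.1,.255,.27))
show("arm",(.62,.69,-.1,.1,.228,.242))
show("hookall",(.62,.685,-.1,.1,.2,.3))
E
```

```text
bartop 728 (array([460.2, 330. ]), 223.7, 55.1, np.float32(-4.41)) med [0.4623 0.3427 0.1528]
bartop 266 (array([457.6, 326.7]), 223.6, 52.1, np.float32(-4.36)) med [0.4529 0.2804 0.1538]
tab 165 (array([461.1, 330.3]), 68.7, 11.1, np.float32(-2.45)) med [0.4636 0.3327 0.2434]
tab 67 (array([456.7, 321.4]), 58.0, 11.6, np.float32(-3.01)) med [0.455  0.3126 0.2415]
railtop 304 (array([460.1, 330. ]), 70.6, 14.0, np.float32(-4.46)) med [0.464  0.333  0.2254]
railtop 109 (array([457.2, 323.7]), 66.6, 12.5, np.float32(-3.83)) med [0.4545 0.3105 0.227 ]
panels 278 (array([462.1, 327.6]), 209.3, 85.4, np.float32(-5.6)) med [0.4794 0.3092 0.1285]
panels 286 (array([457.6, 320. ]), 207.5, 83.4, np.float32(-4.97)) med [0.4472 0.3038 0.1284]
panel0 83 (array([467.2, 393.4]), 82.8, 7.9, np.float32(85.81)) med [0.4822 0.3933 0.1284]
panel0 63 (array([463.3, 390.6]), 80.5, 13.0, np.float32(87.93)) med [0.4473 0.3911 0.1271]
panel1 59 (array([463.6, 349.5]), 80.9, 8.2, np.float32(84.14)) med [0.4874 0.3481 0.1286]
panel1 76 (array([458.9, 348.1]), 81.9, 15.9, np.float32(86.6)) med [0.4457 0.3455 0
[... 1406 characters left out ...]
at32(-3.93)) med [0.6972 0.0238 0.2582]
board 427 (array([683.3,   2.6]), 200.4, 76.4, np.float32(-4.28)) med [ 0.6921 -0.0032  0.2593]
pin 81 (array([679.5,  -6. ]), 177.1, 26.8, np.float32(12.04)) med [ 0.6857 -0.0306  0.2592]
pin 128 (array([680.1,  -7.9]), 178.8, 33.4, np.float32(11.77)) med [ 0.6854 -0.0473  0.2597]
arm 219 (array([666.2,   9.7]), 139.2, 34.6, np.float32(-1.4)) med [0.6573 0.0018 0.2338]
arm 280 (array([667.5, -12.7]), 168.7, 44.9, np.float32(-0.01)) med [ 0.6552 -0.0098  0.2352]
hookall 402 (array([663.9,  -7.4]), 174.8, 35.2, np.float32(2.14)) med [ 0.6605 -0.0125  0.2346]
hookall 653 (array([664.9,  -8.8]), 175.6, 40.2, np.float32(-0.0)) med [ 0.6645 -0.0457  0.2353]
```

```bash
python3 - <<'E'
from h import *
s=[np.load(f"pics/{n}0.npz") for n in("scene","side")]
for a in s:
    P=a["P"]
    q=sel(P,.63,.69,-.1,.09,.2,.3)
    pin=sel(P,.63,.672,.05,.09,.258,.268); print("pin",len(pin),rect(pin),np.round(pin.mean(0),4),np.round(np.ptp(pin,0),4))
    ar=sel(P,.63,.672,-.01,.055,.230,.240); print("arm",len(ar),rect(ar))
    hb=sel(P,.63,.675,-.1,-.015,.20,.30);print("hinge",len(hb),rect(hb),np.round(np.percentile(hb[:,2],[1,25,50,75,99]),3))
    b=sel(P,.68,.72,-.12,.13,.254,.265);print("board",len(b),rect(b),np.polyfit(b[:,1],b[:,0],1))
w=np.load("pics/wrist0.npz"); save("wrist0.png",w["im"])
E
```

```text
pin 27 (array([656.4,  72.8]), 12.6, 12.3, np.float32(-33.27)) [0.6565 0.0727 0.2617] [0.0137 0.0136 0.006 ]
arm 98 (array([656.3,  22.3]), 64.2, 11.8, np.float32(-0.69))
hinge 161 (array([661.3, -38.3]), 43.4, 27.3, np.float32(-0.65)) [0.2   0.226 0.235 0.242 0.246]
board 408 (array([696.4,   4.1]), 198.5, 14.7, np.float32(-4.46)) [0.07478396 0.69654623]
pin 17 (array([654.1,  70.1]), 13.1, 11.2, np.float32(37.85)) [0.6542 0.0706 0.2628] [0.0116 0.0135 0.005 ]
arm 86 (array([653.4,  23.3]), 63.4, 13.0, np.float32(-1.01))
hinge 220 (array([660.1, -37.9]), 45.4, 29.9, np.float32(-2.55)) [0.2   0.216 0.235 0.243 0.248]
board 314 (array([693.8,   1.8]), 200.4, 16.0, np.float32(-4.24)) [0.07198869 0.69276155]
```

View pics/wrist0.png

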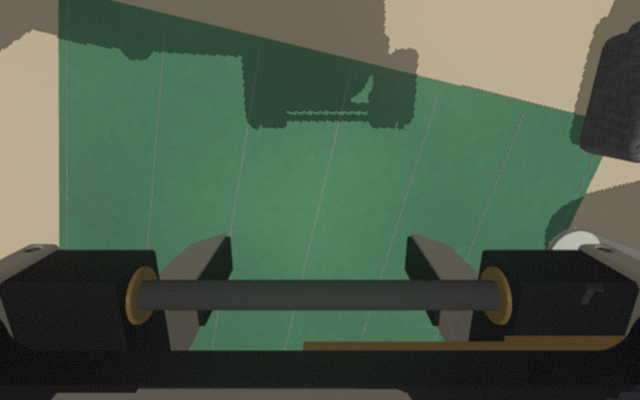

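The wrist view shows the fingers at about (215,280) and (425,280) over the green mat. The two fixed cameras differ by a constant 2–3 mm, so I average them: pin at (0.655, 0.072), hinge at (0.654, -0.043), stand yaw about -4.3°. I'll move above the pin.

Emit:
apply_moves([
  [40, 0, 0, 1, 0],
  [40, 0, 0, 1, 0],
  [40, 0.55, 0.72, 0, -0.1],
  [40, 0.55, 0.72, 0, -0.1],
  [40, 0.55, 0.72, 0, -0.1],
  [40, 0.55, 0.72, 0, -0.1],
  [40, 0.55, 0.72, 0, -0.08],
  [40, 0.55, 0.72, 0, 0],
  [40, 0.55, 0.72, 0, 0],
  [40, 0.55, 0.72, 0, 0],
  [40, 0.55, 0.72, 0, 0],
  [40, 0.55, 0.72, 0, 0],
], newtons=30)

```text
clock: 1.7
position: [0.4681, -0.1763, 0.3468]
ee_rot: [3.141, -0.029, 0.0]
force: [0.8, -0.7, 0.3]
width: 0.397
gripper_force: 0.0
```

Emit:
apply_moves([
  [40, 0.55, 0.72, 0, 0],
  [40, 0.55, 0.72, 0, 0],
  [40, 0.55, 0.72, 0, 0],
  [40, 0.55, 0.72, 0, 0],
  [40, 0.5, 0.6, 0, 0],
  [40, 0.33, 0.5, 0, 0],
  [40, 0, 0, 0, 0],
  [40, 0, 0, 0, 0],
])

```text
clock: 2.7
position: [0.649, 0.0603, 0.3464]
ee_rot: [3.141, -0.029, -0.001]
force: [0.5, -0.5, -0.2]
width: 0.398
gripper_force: 0.0
```

```bash
cat > st.py <<'E'
from h import *
s=observe(); Rm=R.from_rotvec(s["ee_rot"]).as_matrix(); y=Rm[:,1]
print("t %.2f"%s["clock"],"tcp",np.round(s["position"],4),"yaw(y-axis from world y) %.2f"%((np.degrees(np.arctan2(y[1],y[0]))-90+90)%180-90),"tilt %.2f"%np.degrees(np.arccos(-Rm[2,2])),"F",np.round(s["force"],1),"w %.3f g %.1f"%(s["width"],s["gripper_force"]),"q",np.round(s["joints"],2))
E
python3 st.py
```

```text
t 2.70 tcp [0.649  0.0603 0.3464] yaw(y-axis from world y) -1.07 tilt 0.06 F [ 0.5 -0.5 -0.2] w 0.398 g 0.0 q [ 0.07  0.45 -0.39  1.28  0.17  1.44 -1.9 ]
```

```bash
python3 - <<'E'
from h import *
im,d,c=grab("wrist"); P=cloud(d,c); save("w1.png",im)
pin=sel(P,.62,.69,.03,.11,.256,.270); print(len(pin),rect(pin) if len(pin)>5 else 0,np.round(pin.mean(0),4))
ar=sel(P,.62,.69,-.03,.05,.230,.240); print("arm",len(ar),rect(ar) if len(ar)>5 else 0)
E
```

```text
281 (array([656.3,  70.1]), 13.6, 13.1, np.float32(89.14)) [0.6571 0.07   0.2628]
arm 1399 (array([656.1,   9.7]), 79.6, 12.6, np.float32(-0.34))
```

View pics/w1.png

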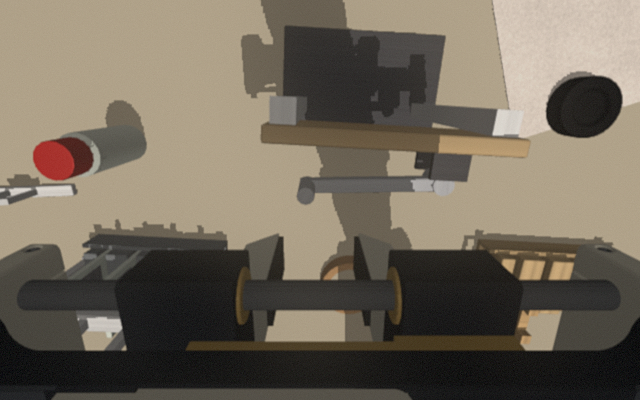

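The pin is visible at (305,190), with the hook arm running right to the hinge at (440,187). The wrist measurement (0.656, 0.070) agrees with the fixed cameras. I'll descend and pinch.

Emit:
apply_moves([
  [35, 0.1, 0.17, 0, 0],
  [35, 0, 0, -0.5, 0],
  [35, 0, 0, -0.5, 0],
  [35, 0, 0, -0.4, 0],
  [35, 0, 0, -0.35, 0],
  [35, 0, 0, 0, 0],
  [0, 0, 0, 0, 0],
  [0, 0, 0, 0, 0],
  [0, 0, 0, 0, 0],
  [0, 0, 0, 0, 0],
], newtons=15)

```text
clock: 4.0
position: [0.6559, 0.0703, 0.2429]
ee_rot: [3.14, -0.03, 0.003]
force: [-1.2, -3.8, 6.1]
width: 0.147
gripper_force: 15.0
```

```bash
python3 st.py; python3 - <<'E'
import numpy as np
# arc increments in units, 20 steps of total ang
h=np.array([.6537,-.0430]); t=np.array([.6557,.0715])-h; print(np.hypot(*t))
N=10
for k in range(N):
    a0,a1=[1.52*j/N for j in(k,k+1)]
    r=lambda a:np.array([t[0]*np.cos(a)-t[1]*np.sin(a),t[0]*np.sin(a)+t[1]*np.cos(a)])
    print(np.round((r(a1)-r(a0))/.06,2), end=" ")
E
```

```text
t 4.00 tcp [0.6559 0.0703 0.2429] yaw(y-axis from world y) -1.11 tilt 0.12 F [-1.2 -3.8  6.1] w 0.147 g 15.0 q [ 0.06  0.51 -0.39  1.43  0.2   1.23 -1.94]
0.1145174659167762
[-0.29 -0.02] [-0.28 -0.06] [-0.27 -0.1 ] [-0.25 -0.14] [-0.23 -0.18] [-0.2  -0.21] [-0.16 -0.24] [-0.13 -0.26] [-0.08 -0.28] [-0.04 -0.29]
```

Emit:
apply_moves([
  [0, 0, 0, 0.05, 0],
  [0, -0.29, -0.02, 0, 0.3],
  [0, -0.28, -0.06, 0, 0.3],
  [0, -0.27, -0.1, 0, 0.3],
  [0, -0.25, -0.14, 0, 0.3],
  [0, -0.23, -0.18, 0, 0.3],
  [0, -0.2, -0.21, 0, 0.3],
  [0, -0.16, -0.24, 0, 0.3],
  [0, -0.13, -0.26, 0, 0.3],
  [0, -0.08, -0.28, 0, 0.3],
  [0, -0.04, -0.29, 0, 0.3],
  [0, 0, 0, 0, 0],
])

```text
clock: 5.5
position: [0.5398, -0.037, 0.2434]
ee_rot: [-2.317, -2.12, -0.001]
force: [8.0, -1.1, -17.7]
width: 0.149
gripper_force: 15.0
```

```bash
python3 st.py
```

```text
t 5.50 tcp [ 0.5398 -0.037   0.2434] yaw(y-axis from world y) 84.90 tilt 0.05 F [  8.   -1.1 -17.7] w 0.149 g 15.0 q [ 0.52  0.38 -0.74  1.71  0.28  1.16 -0.39]
```

Emit:
apply_moves([
  [35, 0, 0, 0, 0],
  [35, 0, 0, 0, 0],
  [35, 0, 0, 0.5, 0],
  [35, 0, 0, 0.7, 0],
  [35, 0, 0, 0.75, 0],
  [35, -0.25, 0.8, 0, 0],
  [35, -0.25, 0.8, 0, 0],
  [35, -0.25, 0.8, 0, 0],
  [35, -0.25, 0.8, 0, 0],
  [35, -0.25, 0.8, 0, 0],
  [35, -0.1, 0.78, 0, 0],
  [35, 0, 0, 0, 0],
])

```text
clock: 7.0
position: [0.4561, 0.2559, 0.3624]
ee_rot: [-2.309, -2.128, -0.002]
force: [0.0, -0.9, 0.0]
width: 0.352
gripper_force: 0.0
```

```bash
python3 st.py; python3 - <<'E'
from h import *
im,d,c=grab("wrist"); P=cloud(d,c); save("w2.png",im)
for n in ["wrist","scene","side"]:
    if n!="wrist": im,d,c=grab(n); P=cloud(d,c)
    def show(n,*b):
        q=sel(P,*b); print(n,len(q),rect(q) if len(q)>5 else 0,np.round(np.median(q,0),4) if len(q) else 0)
    print(n)
    show("tabtop",.42,.5,.28,.38,.250,.265); show("rail",.42,.5,.28,.38,.215,.235)
    show("bar",.42,.5,.2,.46,.148,.158)
    show("pin",.5,.57,-.08,.0,.255,.27); show("arm",.555,.63,-.08,.0,.23,.24)
E
```

```text
t 7.00 tcp [0.4561 0.2559 0.3624] yaw(y-axis from world y) 85.35 tilt 0.13 F [ 0.  -0.9  0. ] w 0.352 g 0.0 q [ 0.07  0.3  -0.89  1.54  0.23  1.41 -0.92]
wrist
tabtop 614 (array([459.5, 328.9]), 34.6, 9.4, np.float32(-4.64)) [0.4596 0.3292 0.2604]
rail 569 (array([459.3, 328.6]), 69.8, 11.7, np.float32(-4.53)) [0.4603 0.3482 0.2265]
bar 3823 (array([459.2, 321.9]), 210.2, 53.8, np.float32(-4.33)) [0.4606 0.3443 0.1543]
pin 0 0 0
arm 0 0 0
scene
tabtop 77 (array([460.1, 329.8]), 36.5, 10.6, np.float32(-9.1)) [0.4619 0.3322 0.2576]
rail 153 (array([460. , 329.6]), 70.3, 14.0, np.float32(-4.18)) [0.4641 0.3354 0.2241]
bar 811 (array([459.8, 329.9]), 223.8, 55.4, np.float32(-4.56)) [0.4625 0.341  0.1527]
pin 22 (array([541. , -35.3]), 13.0, 10.9, np.float32(-39.27)) [ 0.5417 -0.0344  0.2608]
arm 115 (array([592.4, -39.2]), 74.3, 14.0, np.float32(87.0)) [ 0.5928 -0.0376  0.2332]
side
tabtop 36 (array([457.1, 328.7]), 38.5, 9.9, np.float32(-5.42)) [0.4565 0.3239 0.259 ]
rail 44 (array([456.9, 320.7]), 60.7, 12.1, np.float32(-4.61)) [0.4538 0.3091 0.2249]
bar 283 (array([457.7, 327.1]), 228.7, 53.5, np.float32(-4.34)) [0.4525 0.279  0.1535]
pin 28 (array([539.6, -36.2]), 14.3, 12.8, np.float32(-63.58)) [ 0.5385 -0.0388  0.2613]
arm 134 (array([591.7, -39.6]), 73.3, 14.8, np.float32(86.57)) [ 0.5916 -0.0416  0.2343]
```

View pics/w2.png

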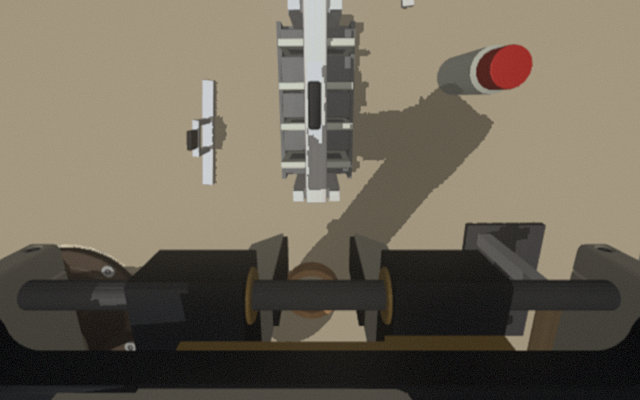

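The wrist view shows the rack with four panels and the tab at (315,105). The wrist puts it at (0.4595, 0.329), in agreement with the fixed cameras. I'll grip the bar's tab.

Emit:
apply_moves([
  [35, 0.06, 0.6, 0, 0],
  [35, 0, 0.62, 0, 0],
  [35, 0, 0, 0, 0],
  [35, 0, 0, -0.6, 0],
  [35, 0, 0, -0.6, 0],
  [35, 0, 0, -0.6, 0],
  [35, 0, 0, -0.47, 0],
  [35, 0, 0, 0, 0],
  [0, 0, 0, 0, 0],
  [0, 0, 0, 0, 0],
  [0, 0, 0, 0, 0],
  [0, 0, 0, 0, 0],
], newtons=45)

```text
clock: 8.65
position: [0.4617, 0.3249, 0.2264]
ee_rot: [2.317, 2.121, 0.001]
force: [-3.1, -2.1, 6.3]
width: 0.107
gripper_force: 45.9
```

Emit:
apply_moves([
  [0, 0, 0, 0.1, 0],
  [0, 0, 0, 0.4, 0],
  [0, 0, 0, 0.5, 0],
  [0, 0, 0, 0.5, 0],
  [0, 0, 0, 0, 0],
  [0, 0, 0, 0, 0],
])

```text
clock: 9.4
position: [0.4621, 0.3239, 0.3147]
ee_rot: [2.318, 2.119, -0.001]
force: [-0.4, -0.9, -2.6]
width: 0.103
gripper_force: 45.0
```

```bash
python3 st.py
```

```text
t 9.40 tcp [0.4621 0.3239 0.3147] yaw(y-axis from world y) 84.87 tilt 0.06 F [-0.4 -0.9 -2.6] w 0.103 g 45.0 q [-0.09  0.41 -0.87  1.54  0.32  1.35 -1.08]
```

Emit:
apply_moves([
  [0, 0.03, -0.6, 0, 0],
  [0, 0.1, -0.9, 0, 0],
  [0, 0, -0.9, 0, 0],
  [0, 0, -0.9, 0, 0],
  [0, 0, -0.9, -0.1, 0],
  [0, 0, -0.9, -0.17, 0],
  [0, 0, -0.6, -0.2, 0],
  [0, 0, -0.37, 0, 0],
  [0, 0, 0, 0, 0],
  [0, 0, 0, 0, 0],
])

```text
clock: 10.65
position: [0.4695, -0.0388, 0.2869]
ee_rot: [-2.317, -2.12, 0.0]
force: [-0.7, -0.2, -2.3]
width: 0.107
gripper_force: 45.0
```

```bash
python3 st.py; python3 - <<'E'
from h import *
for n in ["scene","side"]:
    im,d,c=grab(n); P=cloud(d,c); save(n+"3.png",cv2.resize(im[60:300,180:460] if n=="side" else im[120:340,180:460],None,fx=2,fy=2))
    for m,b in (("bar",(.44,.505,-.2,.1,.205,.225)),("rail",(.44,.505,-.1,.05,.27,.295)),("pin",(.525,.56,-.08,.0,.255,.27)),("arm",(.555,.63,-.08,.0,.23,.24))):
        q=sel(P,*b); print(n,m,len(q),rect(q) if len(q)>5 else 0,np.round(np.median(q,0),4) if len(q) else 0)
E
```

```text
t 10.65 tcp [ 0.4695 -0.0388  0.2869] yaw(y-axis from world y) 84.94 tilt 0.06 F [-0.7 -0.2 -2.3] w 0.107 g 45.0 q [ 0.65  0.23 -0.8   1.79  0.17  1.2  -0.29]
scene bar 508 (array([471.9, -27.8]), 213.4, 25.9, np.float32(-5.05)) [ 0.4757 -0.0063  0.2128]
scene rail 88 (array([475.5, -19.5]), 39.3, 26.9, np.float32(-24.13)) [ 0.4766 -0.0147  0.284 ]
scene pin 24 (array([541.5, -34.9]), 14.1, 10.8, np.float32(-39.48)) [ 0.5422 -0.034   0.2599]
scene arm 121 (array([592.8, -39. ]), 74.8, 14.5, np.float32(84.95)) [ 0.5924 -0.0381  0.2331]
side bar 450 (array([468.5, -39.5]), 216.4, 24.0, np.float32(-4.78)) [ 0.4634 -0.0826  0.2147]
side rail 84 (array([463.1, -53.7]), 30.8, 28.5, np.float32(-20.85)) [ 0.4655 -0.0588  0.2865]
side pin 28 (array([539.1, -37.2]), 13.3, 12.0, np.float32(21.6)) [ 0.5384 -0.0394  0.2619]
side arm 132 (array([592.3, -39.6]), 73.7, 16.5, np.float32(84.49)) [ 0.5929 -0.0419  0.2346]
```

View pics/side3.png

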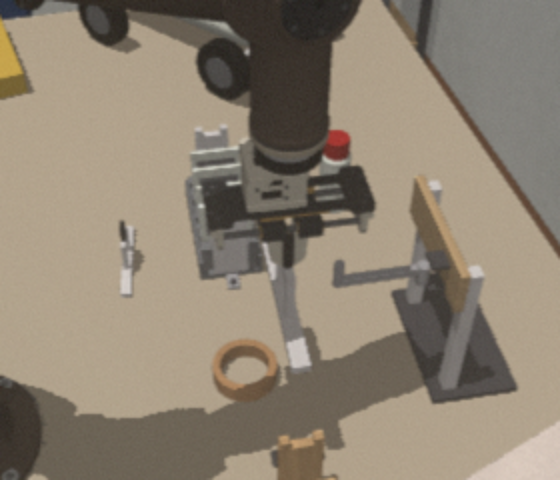

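The bar is held level in front of the hook, with its underside at about 0.200 and y near -0.035, and the arm tip faces it. I'll thread it over the hook and lower.

Emit:
apply_moves([
  [0, 0.3, -0.02, 0, 0],
  [0, 0.4, -0.01, 0, 0],
  [0, 0.4, -0.01, 0, 0],
  [0, 0.4, -0.01, 0, 0],
  [0, 0.3, -0.01, 0, 0],
  [0, 0.2, 0, 0, 0],
  [0, 0, 0, 0, 0],
  [0, 0, 0, -0.2, 0],
  [0, 0, 0, -0.2, 0],
  [0, 0, 0, -0.15, 0],
  [0, 0, 0, 0, 0],
])

```text
clock: 12.12
position: [0.5892, -0.0436, 0.2533]
ee_rot: [-2.318, -2.12, 0.002]
force: [-0.4, -0.1, -1.4]
width: 0.109
gripper_force: 45.0
```

```bash
python3 st.py
```

```text
t 12.12 tcp [ 0.5892 -0.0436  0.2533] yaw(y-axis from world y) 84.89 tilt 0.10 F [-0.4 -0.1 -1.4] w 0.109 g 45.0 q [ 0.49  0.46 -0.74  1.58  0.32  1.23 -0.4 ]
```

Emit:
apply_moves([
  [0, 0, 0, -0.05, 0],
  [0, 0, 0, -0.05, 0],
  [0, 0, 0, 0, 0],
  [20, 0, 0, 0, 0],
  [33, 0, 0, 0, 0],
  [33, 0, 0, 0, 0],
  [33, 0, 0, 0, 0],
  [33, 0, 0, 0.3, 0],
  [33, 0, 0, 0.6, 0],
  [33, 0, 0, 0.6, 0],
  [33, 0, 0, 0.5, 0],
  [33, 0, 0, 0, 0],
])

```text
clock: 13.62
position: [0.591, -0.0426, 0.3721]
ee_rot: [2.315, 2.118, 0.007]
force: [-0.2, -0.2, -0.2]
width: 0.329
gripper_force: 0.0
```

```bash
python3 st.py; python3 - <<'E'
from h import *
for n in ["scene","side"]:
    im,d,c=grab(n); P=cloud(d,c); save(n+"4.png",cv2.resize(im[60:300,180:460] if n=="side" else im[120:340,180:460],None,fx=2,fy=2))
    for m,b in (("bar",(.55,.625,-.2,.1,.16,.19)),("tab",(.55,.62,-.1,.05,.27,.295)),("pin",(.525,.56,-.08,.0,.255,.27)),):
        q=sel(P,*b); print(n,m,len(q),rect(q) if len(q)>5 else 0,np.round(np.median(q,0),4) if len(q) else 0)
    for i in range(4):
        y=[.393,.349,.304,.259][i]; q=sel(P,.4,.53,y-.018,y+.018,.118,.136); print(n,i,len(q),rect(q) if len(q)>8 else 0)
E
```

```text
t 13.62 tcp [ 0.591  -0.0426  0.3721] yaw(y-axis from world y) 84.91 tilt 0.32 F [-0.2 -0.2 -0.2] w 0.329 g 0.0 q [ 0.49  0.4  -0.76  1.37  0.27  1.47 -0.34]
scene bar 545 (array([592. , -37.6]), 224.8, 25.6, np.float32(-5.33)) [ 0.5959 -0.007   0.1752]
scene tab 63 (array([592.8, -37.8]), 36.3, 10.9, np.float32(-2.35)) [ 0.5931 -0.0346  0.2805]
scene pin 22 (array([541.2, -35.1]), 12.0, 10.9, np.float32(-38.74)) [ 0.5422 -0.0342  0.2609]
scene 0 118 (array([467.7, 393.4]), 83.4, 8.2, np.float32(85.98))
scene 1 113 (array([461.9, 348.5]), 84.1, 8.5, np.float32(85.7))
scene 2 114 (array([459.5, 303.8]), 83.2, 8.8, np.float32(85.35))
scene 3 114 (array([454.3, 259.2]), 84.1, 8.7, np.float32(86.59))
side bar 536 (array([589.5, -38.6]), 230.2, 25.0, np.float32(-5.01)) [ 0.5853 -0.0748  0.1768]
side tab 66 (array([589.4, -39.2]), 36.8, 11.3, np.float32(-3.88)) [ 0.5877 -0.0425  0.2821]
side pin 27 (array([538.5, -36.9]), 12.1, 11.6, np.float32(84.04)) [ 0.5387 -0.0383  0.262 ]
side 0 97 (array([462.9, 392. ]), 78.9, 15.1, np.float32(85.12))
side 1 104 (array([458.6, 348.7]), 81.5, 17.0, np.float32(85.43))
side 2 116 (array([457.2, 303.1]), 82.3, 16.9, np.float32(87.89))
side 3 82 (array([451. , 258.1]), 80.9, 13.3, np.float32(85.41))
```

View pics/side4.png

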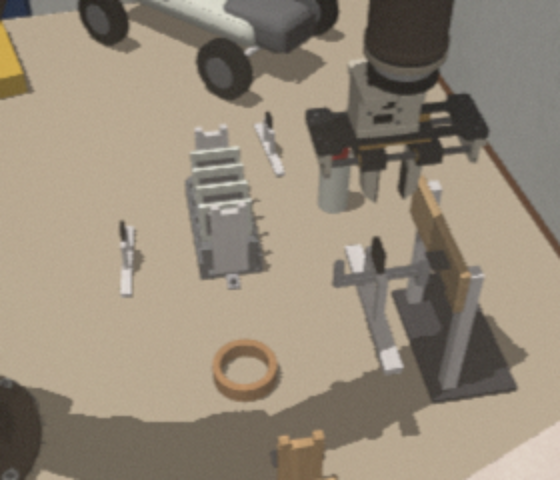

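The bar hangs on the hook, released, about 50 mm behind the pin. I'll move over the second inner panel, turning +90°.

Emit:
apply_moves([
  [27, -0.25, 0.64, 0, 0.35],
  [27, -0.25, 0.64, 0, 0.35],
  [27, -0.25, 0.64, 0, 0.35],
  [27, -0.25, 0.64, 0, 0.35],
  [27, -0.25, 0.64, 0, 0.35],
  [27, -0.25, 0.64, 0, 0.35],
  [27, -0.25, 0.64, 0, 0.35],
  [27, -0.25, 0.64, -0.5, 0.35],
  [27, -0.22, 0.63, -0.5, 0.35],
  [27, 0, 0, -0.3, 0],
  [27, 0, 0, 0, 0],
])

```text
clock: 15.1
position: [0.4565, 0.3003, 0.2887]
ee_rot: [-0.136, -3.136, 0.004]
force: [-0.3, -0.9, 0.1]
width: 0.268
gripper_force: 0.0
```

```bash
python3 st.py; python3 - <<'E'
from h import *
im,d,c=grab("wrist"); P=cloud(d,c); save("w5.png",im)
for i in range(4):
    y=[.392,.348,.303,.258][i]; q=sel(P,.4,.53,y-.018,y+.018,.122,.136); print(i,len(q),rect(q) if len(q)>8 else 0)
E
```

```text
t 15.10 tcp [0.4565 0.3003 0.2887] yaw(y-axis from world y) -4.95 tilt 0.20 F [-0.3 -0.9  0.1] w 0.268 g 0.0 q [ 0.1   0.49 -1.15  1.61  0.46  1.35  0.38]
0 821 (array([464.8, 392. ]), 83.5, 8.6, np.float32(85.73))
1 741 (array([460.7, 347.2]), 83.3, 8.3, np.float32(85.83))
2 645 (array([457.9, 302.2]), 83.6, 7.9, np.float32(86.09))
3 740 (array([453. , 257.7]), 83.6, 8.3, np.float32(85.43))
```

View pics/w5.png

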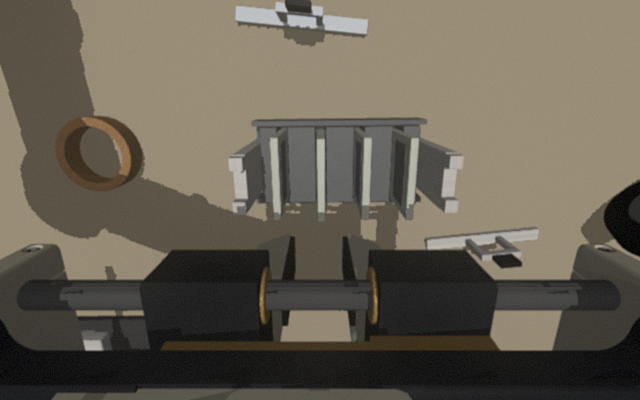

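The wrist view shows the four panels at (277,165), (322,165), (367,165) and (411,165), all upright. The wrist measurements match the fixed-camera averages within 1 mm. I'll grip panel 2.

Emit:
apply_moves([
  [27, 0.02, 0.03, -0.6, 0.01],
  [27, 0, 0, -0.6, 0],
  [27, 0, 0, -0.6, 0],
  [27, 0, 0, -0.6, 0],
  [27, 0, 0, -0.5, 0],
  [27, 0, 0, -0.33, 0],
  [27, 0, 0, 0, 0],
  [0, 0, 0, 0, 0],
  [0, 0, 0, 0, 0],
  [0, 0, 0, 0, 0],
], newtons=30)

```text
clock: 16.4
position: [0.4584, 0.3039, 0.0977]
ee_rot: [0.126, 3.138, 0.001]
force: [-0.5, -1.3, 6.4]
width: 0.089
gripper_force: 30.0
```

```bash
python3 st.py
```

```text
t 16.40 tcp [0.4584 0.3039 0.0977] yaw(y-axis from world y) -4.59 tilt 0.10 F [-0.5 -1.3  6.4] w 0.089 g 30.0 q [-0.01  0.68 -1.    1.85  0.68  1.    0.19]
```

Emit:
apply_moves([
  [0, 0, 0, 0.3, 0],
  [0, 0, 0, 0.6, 0],
  [0, 0, 0, 0.8, 0],
  [0, 0, 0, 0.8, 0],
  [0, 0, 0, 0.6, 0],
  [0, -0.03, -0.5, 0, 0],
  [0, -0.03, -0.9, 0, 0],
  [0, -0.03, -0.9, 0, 0],
  [0, -0.03, -0.9, 0, 0],
  [0, -0.03, -0.9, 0, 0],
  [0, -0.03, -0.9, 0, 0],
  [0, -0.03, -0.9, 0, 0],
])

```text
clock: 17.9
position: [0.4449, -0.0518, 0.2837]
ee_rot: [0.124, 3.138, -0.001]
force: [1.2, -0.0, -1.3]
width: 0.088
gripper_force: 30.0
```

Emit:
apply_moves([
  [0, -0.03, -0.9, 0, 0],
  [0, -0.03, -0.9, 0, 0],
  [0, -0.03, -0.9, 0, 0],
  [0, -0.03, -0.6, 0, 0],
  [0, -0.01, -0.42, 0, 0],
  [0, 0, 0, 0, 0],
  [0, 0, 0, 0, 0],
])

```text
clock: 18.77
position: [0.4379, -0.272, 0.283]
ee_rot: [0.122, 3.139, 0.001]
force: [0.5, -0.5, -0.2]
width: 0.084
gripper_force: 30.0
```

```bash
python3 st.py; cat > cad.py <<'E'
from h import *
def posts(P,t):
    L=[]
    for n,yr in (("L",(-.25,-.12)),("R",(-.47,-.33))):
        q=sel(P,.35,.53,*yr,.128,.158); q=q[abs(q[:,2]-.14)<.018]
        if len(q)>8:
            r=rect(q); L.append(r[0]); print(t,"post",n,len(q),*r)
        else: print(t,n,len(q))
    if len(L)==2: e=L[0]-L[1]; print(t,"centre",(L[0]+L[1])/2,"dist %.1f yaw %.2f"%(np.hypot(*e),np.degrees(np.arctan2(e[1],e[0]))-90))
for n in ("wrist","scene","side"):
    im,d,c=grab(n); P=cloud(d,c); posts(P,n)
    if n=="wrist": save("wc.png",im); np.savez("pics/wc.npz",P=P,im=im)
E
python3 cad.py
```

```text
t 18.77 tcp [ 0.4379 -0.272   0.283 ] yaw(y-axis from world y) -4.45 tilt 0.04 F [ 0.5 -0.5 -0.2] w 0.084 g 30.0 q [ 1.28  0.42 -1.13  1.69  0.4   1.28  1.56]
wrist post L 1045 [ 444.9 -203.5] 55.8 12.7 85.53
wrist post R 1262 [ 429.5 -402.5] 56.2 13.2 85.46
wrist centre [ 437.2 -303. ] dist 199.6 yaw -4.43
scene post L 111 [ 446.9 -201.4] 55.5 15.4 85.62
scene post R 74 [ 436.  -400.8] 44.5 14.9 86.54
scene centre [ 441.45 -301.1 ] dist 199.7 yaw -3.13
side L 0
side post R 240 [ 428.8 -402.5] 55.6 15.8 87.93
```

View pics/wc.png

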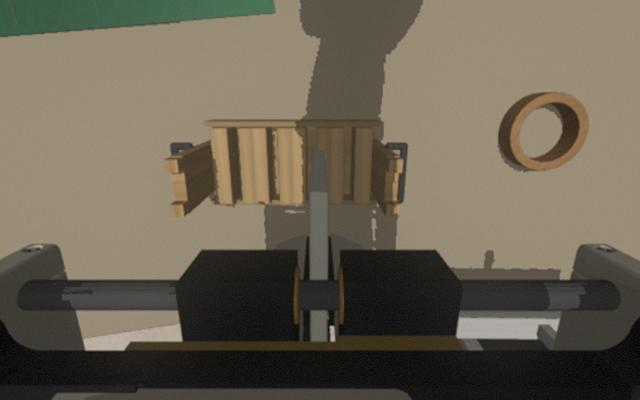

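The caddy is seen cleanly, posts at about (180,185) and (395,175), and the slots are empty. Wrist result: centre (437.2, -303.0), yaw -4.43°, post distance 199.6 mm (nominal 200). Next: how the panel sits in the grip.

```bash
python3 - <<'E'
from h import *
P=np.load("pics/wc.npz")["P"]
q=sel(P,.38,.5,-.30,-.24,.18,.27)
for a,b in((.19,.205),(.21,.23),(.23,.25),(.25,.27)):
    r=q[(q[:,2]>a)&(q[:,2]<b)]
    r=r[r[:,0]<np.percentile(r[:,0],20)+.004] if len(r)>10 else r
    if len(r)>8: print(a,len(r),np.round(np.percentile(r,[2,50,98],axis=0),4).tolist())
# slot check: wood top at z~.058 rows, along caddy y
c=np.array([.4372,-.3030]);th=np.radians(-4.43)
ey=np.array([-np.sin(th),np.cos(th)]);ex=np.array([np.cos(th),np.sin(th)])
m=sel(P,.38,.5,-.42,-.19,0,.065); u=(m[:,:2]-c)@ey; v=(m[:,:2]-c)@ex
lo=(m[:,2]<.04)&(abs(v)<.035)
h,e=np.histogram(u[lo]*1000,np.arange(-96,97,3)); print([(int(x),int(n)) for x,n in zip(e,h) if n])
E
```

```text
0.21 58 [[0.3956, -0.2722, 0.2108], [0.396, -0.2685, 0.2201], [0.3974, -0.2648, 0.2291]]
0.23 73 [[0.3956, -0.2725, 0.2312], [0.3959, -0.2688, 0.2409], [0.3968, -0.2651, 0.2496]]
0.25 98 [[0.3957, -0.2723, 0.2509], [0.3959, -0.2688, 0.2609], [0.3969, -0.265, 0.2699]]
[(-75, 355), (-30, 242), (-27, 119), (-24, 70), (15, 106), (18, 99), (21, 62), (24, 48), (27, 4), (63, 36), (66, 121), (69, 115), (72, 192)]
```

Emit:
apply_moves([
  [0, 0.02, -0.14, 0, 0],
  [0, 0, 0, -0.5, 0],
  [0, 0, 0, -0.6, 0],
  [0, 0, 0, -0.5, 0],
  [0, 0, 0, -0.4, 0],
  [0, 0, 0, 0, 0],
  [0, 0, 0, 0, 0],
])

```text
clock: 19.8
position: [0.4394, -0.2823, 0.1635]
ee_rot: [0.125, 3.138, -0.0]
force: [0.7, -1.6, -1.1]
width: 0.085
gripper_force: 30.0
```

```bash
python3 st.py
```

```text
t 19.80 tcp [ 0.4394 -0.2823  0.1635] yaw(y-axis from world y) -4.57 tilt 0.06 F [ 0.7 -1.6 -1.1] w 0.085 g 30.0 q [ 1.21  0.54 -1.04  1.85  0.54  1.06  1.45]
```

Emit:
apply_moves([
  [0, 0, 0.03, 0, 0],
  [0, 0, 0, -0.2, 0],
  [0, 0, 0, -0.25, 0],
  [0, 0, 0, -0.25, 0],
  [0, 0, 0, -0.2, 0],
  [0, 0, 0, -0.15, 0],
  [0, 0, 0, -0.05, 0],
  [0, 0, 0, 0, 0],
])

```text
clock: 20.8
position: [0.4387, -0.2802, 0.0976]
ee_rot: [-0.125, -3.139, 0.002]
force: [-6.3, 2.6, 16.0]
width: 0.085
gripper_force: 30.0
```

```bash
python3 st.py
```

```text
t 20.80 tcp [ 0.4387 -0.2802  0.0976] yaw(y-axis from world y) -4.56 tilt 0.07 F [-6.3  2.6 16. ] w 0.085 g 30.0 q [ 1.15  0.62 -0.97  1.92  0.63  0.94  1.36]
```

Emit:
apply_moves([
  [15, 0, 0, 0, 0],
  [27, 0, 0, 0, 0],
  [27, 0, 0, 0, 0],
  [27, 0, 0, 0.3, 0],
  [27, 0, 0, 0.7, 0],
  [27, 0, 0, 0.7, 0],
  [27, 0, 0, 0.7, 0],
  [27, 0, 0, 0.5, 0],
  [27, 0, 0.5, 0, 0],
  [27, 0.03, 0.9, 0, 0],
  [27, 0, 0, 0, 0],
])

```text
clock: 22.18
position: [0.441, -0.1917, 0.2724]
ee_rot: [0.114, 3.138, -0.001]
force: [0.7, -1.7, 0.1]
width: 0.27
gripper_force: 0.0
```

```bash
cat > pan.py <<'E'
from h import *
import sys
c=np.array([float(sys.argv[1]),float(sys.argv[2])]);th=np.radians(float(sys.argv[3])); names=sys.argv[4:] or ["wrist","scene"]
ey=np.array([-np.sin(th),np.cos(th)]);ex=np.array([np.cos(th),np.sin(th)])
for n in names:
    im,d,cc=grab(n); P=cloud(d,cc)
    p=P[np.isfinite(P[...,0])]; v=(p[:,:2]-c)@ex;u=(p[:,:2]-c)@ey
    for s in (-.0675,-.0225,.0225,.0675):
        k=(abs(u-s)<.018)&(abs(v)<.06)&(p[:,2]>.105)&(p[:,2]<.16)
        if k.sum()>8:
            z=np.percentile(p[k,2],90); k&=(abs(p[:,2]-z)<.004)
            r=rect(np.c_[v[k],u[k]]); print(n,"slot %.1f"%(s*1e3),k.sum(),"ztop %.4f"%z,"local x,y",*r)
E
python3 st.py; python3 cad.py; python3 pan.py .4372 -.303 -4.43
```

```text
t 22.18 tcp [ 0.441  -0.1917  0.2724] yaw(y-axis from world y) -4.17 tilt 0.10 F [ 0.7 -1.7  0.1] w 0.270 g 0.0 q [ 1.2   0.37 -1.16  1.78  0.36  1.23  1.44]
wrist post L 878 [ 444.6 -203.4] 55.5 12.1 85.7
wrist post R 1673 [ 429.5 -402.3] 56.4 14.0 84.68
wrist centre [ 437.05 -302.85] dist 199.5 yaw -4.34
scene post L 110 [ 446.4 -201.9] 56.1 15.4 86.18
scene post R 97 [ 431.5 -399.7] 54.5 17.5 86.57
scene centre [ 438.95 -300.8 ] dist 198.4 yaw -4.31
side post L 193 [ 444.  -203.5] 56.0 15.3 84.58
side post R 242 [ 429. -402.] 56.3 13.3 85.42
side centre [ 436.5  -302.75] dist 199.1 yaw -4.32
wrist slot 22.5 776 ztop 0.1311 local x,y [-1.2 23.4] 83.1 8.5 89.69
scene slot 22.5 54 ztop 0.1287 local x,y [-0.1 25.3] 82.1 11.5 87.98
```

Panel 1 of 4 is seated (top at 0.131, centred). On to the second inner panel at (460.7, 347.2).

Emit:
apply_moves([
  [27, 0.03, 0.9, 0, -0.01],
  [27, 0.03, 0.9, 0, 0],
  [27, 0.03, 0.9, 0, 0],
  [27, 0.03, 0.9, 0, 0],
  [27, 0.03, 0.9, 0, 0],
  [27, 0.03, 0.9, 0, 0],
  [27, 0.03, 0.9, 0, 0],
  [27, 0.03, 0.9, 0, 0],
  [27, 0.03, 0.9, 0, 0],
  [27, 0.06, 0.88, 0, 0],
  [27, 0, 0, 0, 0],
  [27, 0, 0, 0, 0],
])

```text
clock: 23.92
position: [0.4607, 0.3418, 0.27]
ee_rot: [-0.134, -3.138, 0.001]
force: [-0.5, -0.4, 0.3]
width: 0.269
gripper_force: 0.0
```

```bash
python3 st.py; python3 pan.py .459 .325 -4.5 wrist
```

```text
t 23.93 tcp [0.4607 0.3418 0.27  ] yaw(y-axis from world y) -4.90 tilt 0.07 F [-0.5 -0.4  0.3] w 0.269 g 0.0 q [-0.03  0.52 -1.05  1.58  0.46  1.32  0.34]
wrist slot -67.5 790 ztop 0.1310 local x,y [ -1.  -67.5] 83.1 8.4 -89.62
wrist slot 22.5 755 ztop 0.1313 local x,y [-0.1 22.1] 83.7 7.6 -89.93
wrist slot 67.5 762 ztop 0.1313 local x,y [ 0.7 67.3] 83.3 8.5 -89.52
```

Emit:
apply_moves([
  [27, 0, 0.09, 0, 0.01],
  [27, 0, 0, -0.6, 0],
  [27, 0, 0, -0.6, 0],
  [27, 0, 0, -0.6, 0],
  [27, 0, 0, -0.6, 0],
  [27, 0, 0, -0.47, 0],
  [27, 0, 0, 0, 0],
  [0, 0, 0, 0, 0],
  [0, 0, 0, 0, 0],
  [0, 0, 0, 0, 0],
])

```text
clock: 25.22
position: [0.4609, 0.3484, 0.0998]
ee_rot: [0.126, 3.137, 0.002]
force: [-0.4, -1.1, 7.2]
width: 0.087
gripper_force: 30.0
```

```bash
python3 st.py
```

```text
t 25.23 tcp [0.4609 0.3484 0.0998] yaw(y-axis from world y) -4.59 tilt 0.13 F [-0.4 -1.1  7.2] w 0.087 g 30.0 q [-0.12  0.68 -0.93  1.78  0.64  1.01  0.18]
```

Emit:
apply_moves([
  [0, 0, 0, 0.3, 0],
  [0, 0, 0, 0.6, 0],
  [0, 0, 0, 0.8, 0],
  [0, 0, 0, 0.8, 0],
  [0, 0, 0, 0.6, 0],
  [0, -0.03, -0.5, 0, 0],
  [0, -0.03, -0.9, 0, 0],
  [0, -0.03, -0.9, 0, 0],
  [0, -0.03, -0.9, 0, 0],
  [0, -0.03, -0.9, 0, 0],
  [0, -0.03, -0.9, 0, 0],
  [0, -0.03, -0.9, 0, 0],
])

```text
clock: 26.72
position: [0.4473, -0.0074, 0.2855]
ee_rot: [0.124, 3.138, -0.001]
force: [0.8, -1.0, -1.4]
width: 0.087
gripper_force: 30.0
```

Emit:
apply_moves([
  [0, -0.03, -0.9, 0, 0],
  [0, -0.03, -0.9, 0, 0],
  [0, -0.03, -0.9, 0, 0],
  [0, -0.03, -0.9, 0, 0],
  [0, -0.04, -0.9, 0, 0],
  [0, -0.03, -0.83, 0, 0],
  [0, 0, 0, 0, 0],
  [0, 0, 0, 0, 0],
])

```text
clock: 27.72
position: [0.4365, -0.3248, 0.2851]
ee_rot: [0.124, 3.138, 0.001]
force: [-0.3, 1.3, -0.7]
width: 0.085
gripper_force: 30.0
```

```bash
python3 st.py; python3 cad.py
```

```text
t 27.73 tcp [ 0.4365 -0.3248  0.2851] yaw(y-axis from world y) -4.53 tilt 0.05 F [-0.3  1.3 -0.7] w 0.085 g 30.0 q [ 1.28  0.45 -1.06  1.63  0.4   1.3   1.66]
wrist post L 1216 [ 445.2 -203.7] 56.4 13.1 85.42
wrist post R 1056 [ 429.8 -402.9] 56.7 12.9 85.64
wrist centre [ 437.5 -303.3] dist 199.8 yaw -4.42
scene post L 113 [ 446.5 -201.8] 56.4 17.8 87.11
scene post R 32 [ 452.9 -403.5] 21.3 15.9 6.91
scene centre [ 449.7  -302.65] dist 201.8 yaw 1.82
side post L 84 [ 429.2 -202.2] 26.0 15.5 83.33
side post R 245 [ 428.7 -402.6] 55.8 14.2 84.28
side centre [ 428.95 -302.4 ] dist 200.4 yaw -0.14
```

Emit:
apply_moves([
  [0, -0.01, -0.01, -0.4, 0],
  [0, 0, 0, -0.6, 0],
  [0, 0, 0, -0.6, 0],
  [0, 0, 0, -0.4, 0],
  [0, 0, 0, 0, 0],
  [0, 0, 0, 0, 0],
])

```text
clock: 28.62
position: [0.4365, -0.3261, 0.1656]
ee_rot: [0.124, 3.138, -0.001]
force: [-1.1, -0.4, -0.7]
width: 0.085
gripper_force: 30.0
```

```bash
python3 st.py
```

```text
t 28.62 tcp [ 0.4365 -0.3261  0.1656] yaw(y-axis from world y) -4.52 tilt 0.09 F [-1.1 -0.4 -0.7] w 0.085 g 30.0 q [ 1.23  0.56 -0.98  1.79  0.52  1.08  1.55]
```

Emit:
apply_moves([
  [0, 0, 0.01, -0.2, 0],
  [0, 0, 0, -0.25, 0],
  [0, 0, 0, -0.25, 0],
  [0, 0, 0, -0.2, 0],
  [0, 0, 0, -0.15, 0],
  [0, 0, 0, -0.07, 0],
  [0, 0, 0, 0, 0],
])

```text
clock: 29.5
position: [0.4365, -0.326, 0.0991]
ee_rot: [0.125, 3.138, -0.003]
force: [-7.5, 2.6, 23.4]
width: 0.087
gripper_force: 30.0
```

Emit:
apply_moves([
  [15, 0, 0, 0, 0],
  [27, 0, 0, 0, 0],
  [27, 0, 0, 0, 0],
  [27, 0, 0, 0.3, 0],
  [27, 0, 0, 0.7, 0],
  [27, 0, 0, 0.7, 0],
  [27, 0, 0, 0.7, 0],
  [27, 0, 0, 0.5, 0],
  [27, 0, 0.5, 0, 0],
  [27, 0.03, 0.9, 0, 0],
  [27, 0, 0.9, 0, 0],
  [27, 0, 0, 0, 0],
])

```text
clock: 31.0
position: [0.4379, -0.1831, 0.2729]
ee_rot: [0.113, 3.138, -0.001]
force: [0.1, -0.7, 0.1]
width: 0.27
gripper_force: 0.0
```

```bash
python3 st.py; python3 cad.py; python3 pan.py .4373 -.3031 -4.42
```

```text
t 31.00 tcp [ 0.4379 -0.1831  0.2729] yaw(y-axis from world y) -4.14 tilt 0.10 F [ 0.1 -0.7  0.1] w 0.270 g 0.0 q [ 1.17  0.34 -1.12  1.8   0.33  1.21  1.45]
wrist post L 902 [ 444.9 -203.4] 55.8 12.0 85.58
wrist post R 1695 [ 438.  -368.7] 93.7 55.4 -15.2
wrist centre [ 441.45 -286.05] dist 165.4 yaw -2.39
scene post L 108 [ 446.9 -201.5] 55.8 15.7 83.16
scene post R 96 [ 431.4 -399.8] 55.0 18.4 87.28
scene centre [ 439.15 -300.65] dist 198.9 yaw -4.47
side post L 190 [ 444.  -202.5] 55.9 15.4 85.56
side post R 250 [ 436.9 -368.1] 90.9 57.0 -13.01
side centre [ 440.45 -285.3 ] dist 165.8 yaw -2.46
wrist slot -22.5 798 ztop 0.1310 local x,y [ -0.3 -22.1] 83.2 9.2 89.68
wrist slot 22.5 762 ztop 0.1311 local x,y [-1.2 23.6] 83.2 8.6 89.79
scene slot -22.5 56 ztop 0.1288 local x,y [  0.7 -21.4] 83.0 11.4 87.04
scene slot 22.5 51 ztop 0.1288 local x,y [-0.8 26.8] 83.1 10.2 88.12
```

Both inner panels are seated. Before the end slots, close to the posts, I'll measure the true finger thickness from the clouds.

```bash
python3 - <<'E'
from h import *
s=observe(); t=np.array(s["position"]); Rm=R.from_rotvec(s["ee_rot"]).as_matrix(); print(s["width"]*92)
for n in("scene","side","wrist"):
    im,d,c=grab(n);P=cloud(d,c);p=P[np.isfinite(P[...,0])]; q=(p-t)@Rm
    for a,b in((-.012,.004),(-.025,-.012),(-.04,-.025),(-.06,-.045)):
        k=(q[:,2]>a)&(q[:,2]<b)&(abs(q[:,1])<.08)&(abs(q[:,0])<.03)
        if k.sum()>5: h,e=np.histogram(q[k,1]*1000,np.arange(-80,81,4)); print(n,a,b,[(int(x),int(m)) for x,m in zip(e,h) if m], "x",np.round(np.percentile(q[k,0],[2,98])*1e3,1))
E
```

```text
25.14560970509923
scene -0.012 0.004 [(-28, 1), (-24, 1), (-20, 2), (-16, 9), (-12, 7), (12, 1), (16, 2), (20, 1), (28, 1)] x [-12.8   1.7]
scene -0.025 -0.012 [(-28, 1), (-20, 1), (-16, 1), (-12, 1), (16, 3), (20, 2), (24, 3), (28, 4)] x [-12.9  -9.7]
scene -0.04 -0.025 [(12, 1), (16, 1), (20, 2), (24, 3), (28, 3), (32, 1)] x [-13.  -10.6]
wrist -0.012 0.004 [(-32, 1), (-28, 10), (-24, 38), (-20, 63), (-16, 116), (-12, 28), (12, 132), (16, 67), (20, 41), (24, 13)] x [-8.8 10.8]
wrist -0.025 -0.012 [(-32, 8), (-28, 56), (-24, 84), (-20, 110), (-16, 156), (-12, 28), (12, 161), (16, 105), (20, 92), (24, 60), (28, 21)] x [-3.4 10.9]
wrist -0.04 -0.025 [(-24, 23), (-20, 150), (-16, 211), (-12, 14), (12, 195), (16, 166), (20, 49)] x [ 1.9 10.9]
wrist -0.06 -0.045 [(-20, 6), (-16, 241), (-12, 2), (12, 240), (16, 6)] x [-10.8  10.6]
```

Fingers are about 19 mm thick and ±10.5 mm wide. For end slots I'll grip 38 mm off-centre in +x (outside the posts' x range) with a small opening.

Emit:
apply_moves([
  [17, 0.1, 0.6, 0, -0.01],
  [17, 0.1, 0.85, 0, 0],
  [17, 0.1, 0.85, 0, 0],
  [17, 0.1, 0.85, 0, 0],
  [17, 0.1, 0.85, 0, 0],
  [17, 0.1, 0.85, 0, 0],
  [17, 0.1, 0.85, 0, 0],
  [17, 0.1, 0.8, 0, 0],
  [17, 0.08, 0.85, 0, 0],
  [17, 0, 0, 0, 0],
  [17, 0, 0, 0, 0],
])

```text
clock: 32.78
position: [0.4904, 0.2525, 0.2707]
ee_rot: [-0.133, -3.138, 0.001]
force: [1.0, -0.7, -0.7]
width: 0.168
gripper_force: 0.0
```

```bash
python3 st.py; python3 pan.py .459 .325 -4.5 wrist
```

```text
t 32.77 tcp [0.4904 0.2525 0.2707] yaw(y-axis from world y) -4.87 tilt 0.05 F [ 1.  -0.7 -0.7] w 0.168 g 0.0 q [ 0.16  0.48 -1.06  1.63  0.43  1.29  0.51]
wrist slot -67.5 789 ztop 0.1314 local x,y [ -0.9 -68. ] 82.6 7.3 89.92
wrist slot 67.5 916 ztop 0.1311 local x,y [ 1.  66.9] 82.9 8.5 -89.66
```

Emit:
apply_moves([
  [17, 0, 0.02, -0.5, 0.01],
  [17, 0, 0, -0.6, 0],
  [17, 0, 0, -0.6, 0],
  [17, 0, 0, -0.3, 0],
  [17, 0, 0, 0, 0],
  [17, 0, 0, 0, 0],
])

```text
clock: 33.58
position: [0.491, 0.2546, 0.1524]
ee_rot: [0.126, 3.138, 0.002]
force: [0.2, 0.2, 0.8]
width: 0.17
gripper_force: 0.0
```

```bash
python3 st.py
```

```text
t 33.58 tcp [0.491  0.2546 0.1524] yaw(y-axis from world y) -4.61 tilt 0.10 F [0.2 0.2 0.8] w 0.170 g 0.0 q [ 0.1   0.59 -0.98  1.79  0.56  1.07  0.41]
```

Emit:
apply_moves([
  [17, 0, 0, -0.3, 0],
  [17, 0, 0, -0.3, 0],
  [17, 0, 0, -0.3, 0],
  [17, 0, 0, 0, 0],
  [0, 0, 0, 0, 0],
  [0, 0, 0, 0, 0],
  [0, 0, 0, 0, 0],
], newtons=45)

```text
clock: 34.45
position: [0.4903, 0.2539, 0.097]
ee_rot: [-0.126, -3.139, 0.001]
force: [1.0, 0.4, -1.0]
width: 0.083
gripper_force: 45.0
```

Emit:
apply_moves([
  [0, 0, 0, 0.3, 0],
  [0, 0, 0, 0.6, 0],
  [0, 0, 0, 0.8, 0],
  [0, 0, 0, 0.8, 0],
  [0, 0, 0, 0.6, 0],
  [0, 0, 0, 0, 0],
  [0, 0, 0, 0, 0],
])

```text
clock: 35.33
position: [0.49, 0.254, 0.2832]
ee_rot: [0.126, 3.139, -0.001]
force: [0.0, -0.0, -1.2]
width: 0.083
gripper_force: 45.0
```

```bash
python3 st.py
```

```text
t 35.33 tcp [0.49   0.254  0.2832] yaw(y-axis from world y) -4.58 tilt 0.03 F [ 0.  -0.  -1.2] w 0.083 g 45.0 q [ 0.16  0.47 -1.06  1.61  0.42  1.31  0.52]
```

Emit:
apply_moves([
  [0, -0.02, -0.5, 0, 0],
  [0, -0.02, -0.85, 0, 0],
  [0, -0.02, -0.85, 0, 0],
  [0, -0.02, -0.85, 0, 0],
  [0, -0.02, -0.85, 0, 0],
  [0, -0.02, -0.85, 0, 0],
  [0, -0.02, -0.85, 0, 0],
  [0, -0.02, -0.85, 0, 0],
  [0, -0.01, -0.85, 0, 0],
  [0, 0, -0.5, 0, 0],
  [0, 0, -0.4, 0, 0],
  [0, 0, 0, 0, 0],
])

```text
clock: 36.83
position: [0.4795, -0.2392, 0.2822]
ee_rot: [-0.129, -3.138, -0.001]
force: [-0.8, 0.7, -1.5]
width: 0.081
gripper_force: 45.0
```

```bash
sed -i 's/(-.47,-.33)/(-.5,-.365)/; s/yr,.128,.158/yr,.134,.158/' cad.py; python3 st.py; python3 cad.py; python3 - <<'E'
from h import *
for n in ("wrist","side"):
    im,d,c=grab(n);P=cloud(d,c)
    for a,b in((.205,.215),(.25,.26),(.29,.30)):
        q=sel(P,.39,.47,-.27,-.2,a,b)
        if len(q)>10: print(n,a,len(q),np.round(np.percentile(q[:,:2],[2,50,98],axis=0),4).tolist())
    q=sel(P,.39,.46,-.27,-.2,.305,.325); 
    if len(q)>8: print("top",n,np.polyfit(q[:,0],q[:,2],1))
E
```

```text
t 36.83 tcp [ 0.4795 -0.2392  0.2822] yaw(y-axis from world y) -4.71 tilt 0.09 F [-0.8  0.7 -1.5] w 0.081 g 45.0 q [ 1.13  0.44 -1.07  1.65  0.4   1.3   1.47]
wrist post L 933 [ 444.9 -203.5] 55.2 12.2 85.42
wrist post R 1303 [ 429.5 -402.8] 55.6 13.9 85.94
wrist centre [ 437.2  -303.15] dist 199.9 yaw -4.42
scene post L 87 [ 446.  -202.1] 57.2 16.2 83.26
scene post R 58 [ 435.6 -401.1] 45.7 16.0 82.94
scene centre [ 440.8 -301.6] dist 199.3 yaw -2.99
side post L 109 [ 443.8 -204.7] 55.6 11.6 84.26
side post R 211 [ 429.  -401.8] 55.8 14.7 85.18
side centre [ 436.4  -303.25] dist 197.7 yaw -4.29
wrist 0.29 219 [[0.4683, -0.2548], [0.469, -0.2472], [0.4699, -0.2413]]
top wrist [0.00269115 0.31602461]
side 0.205 56 [[0.4024, -0.2375], [0.4343, -0.2343], [0.4686, -0.231]]
side 0.25 79 [[0.4013, -0.2377], [0.4329, -0.2349], [0.4652, -0.2275]]
side 0.29 91 [[0.4015, -0.2387], [0.432, -0.2349], [0.4617, -0.2288]]
top side [-0.01738439  0.32101272]
```

Emit:
apply_moves([
  [0, 0, 0.01, -0.4, 0],
  [0, 0, 0, -0.6, 0],
  [0, 0, 0, -0.6, 0],
  [0, 0, 0, -0.35, 0],
  [0, 0, 0, 0, 0],
  [0, 0, 0, 0, 0],
])

```text
clock: 37.83
position: [0.4808, -0.2367, 0.1672]
ee_rot: [0.124, 3.138, -0.0]
force: [0.7, -0.7, -0.1]
width: 0.082
gripper_force: 45.0
```

```bash
python3 st.py
```

```text
t 37.83 tcp [ 0.4808 -0.2367  0.1672] yaw(y-axis from world y) -4.53 tilt 0.07 F [ 0.7 -0.7 -0.1] w 0.082 g 45.0 q [ 1.06  0.55 -1.    1.81  0.52  1.07  1.36]
```

Emit:
apply_moves([
  [0, -0.01, -0.035, 0, 0],
  [0, 0, 0, -0.15, 0],
  [0, 0, 0, -0.25, 0],
  [0, 0, 0, -0.25, 0],
  [0, 0, 0, -0.25, 0],
  [0, 0, 0, -0.2, 0],
  [0, 0, 0, -0.07, 0],
  [0, 0, 0, 0, 0],
])

```text
clock: 38.83
position: [0.4794, -0.239, 0.0962]
ee_rot: [-0.125, -3.139, 0.0]
force: [-2.9, 0.6, 4.5]
width: 0.081
gripper_force: 45.0
```

```bash
python3 st.py
```

```text
t 38.83 tcp [ 0.4794 -0.239   0.0962] yaw(y-axis from world y) -4.56 tilt 0.03 F [-2.9  0.6  4.5] w 0.081 g 45.0 q [ 1.01  0.63 -0.93  1.89  0.62  0.95  1.28]
```

Emit:
apply_moves([
  [17, 0, 0, 0, 0],
  [17, 0, 0, 0, 0],
  [17, 0, 0, 0.3, 0],
  [17, 0, 0, 0.7, 0],
  [17, 0, 0, 0.7, 0],
  [17, 0, 0, 0.7, 0],
  [17, 0, 0, 0.5, 0],
  [17, 0.02, 0.6, 0, 0],
  [17, 0.02, 0.85, 0, 0],
  [17, 0.02, 0.85, 0, 0],
  [17, 0, 0, 0, 0],
])

```text
clock: 40.2
position: [0.4831, -0.0963, 0.2718]
ee_rot: [0.113, 3.138, 0.0]
force: [0.1, -1.3, -0.1]
width: 0.17
gripper_force: 0.0
```

```bash
python3 st.py; python3 cad.py; python3 pan.py .4372 -.3031 -4.42
```

```text
t 40.20 tcp [ 0.4831 -0.0963  0.2718] yaw(y-axis from world y) -4.14 tilt 0.12 F [ 0.1 -1.3 -0.1] w 0.170 g 0.0 q [ 0.94  0.38 -1.12  1.76  0.36  1.23  1.23]
wrist post L 1223 [ 445.  -203.3] 55.8 13.0 85.04
wrist R 0
scene post L 78 [ 449.1 -201.5] 51.5 16.9 84.87
scene post R 79 [ 431.2 -400.8] 56.8 17.9 82.35
scene centre [ 440.15 -301.15] dist 200.1 yaw -5.13
side post L 163 [ 445.9 -204.3] 57.6 36.2 53.62
side post R 209 [ 428.8 -401.9] 55.5 13.8 85.15
side centre [ 437.35 -303.1 ] dist 198.3 yaw -4.95
wrist slot -22.5 1007 ztop 0.1307 local x,y [ -0.3 -21.9] 83.4 9.8 89.78
wrist slot 22.5 952 ztop 0.1308 local x,y [-1.2 23.6] 83.0 9.4 89.61
wrist slot 67.5 911 ztop 0.1309 local x,y [-0.1 68.2] 83.2 8.7 89.74
scene slot -22.5 54 ztop 0.1282 local x,y [  7.9 -20.4] 71.0 12.3 -89.47
scene slot 22.5 43 ztop 0.1288 local x,y [ 3.1 25.4] 74.3 9.9 -88.88
scene slot 67.5 45 ztop 0.1289 local x,y [ 9.8 69.8] 61.7 10.2 -87.45
```

Three panels are seated. On to the last one; TCP target (0.503, 0.3888).

Emit:
apply_moves([
  [17, 0.03, 0.6, 0, -0.01],
  [17, 0.04, 0.85, 0, 0],
  [17, 0.04, 0.85, 0, 0],
  [17, 0.04, 0.85, 0, 0],
  [17, 0.04, 0.85, 0, 0],
  [17, 0.04, 0.85, 0, 0],
  [17, 0.04, 0.85, 0, 0],
  [17, 0.04, 0.85, 0, 0],
  [17, 0.02, 0.85, 0, 0],
  [17, 0, 0.65, 0, 0],
  [17, 0, 0, 0, 0],
  [17, 0, 0, 0, 0],
])

```text
clock: 41.95
position: [0.5036, 0.3806, 0.2695]
ee_rot: [-0.135, -3.138, 0.001]
force: [0.4, 0.8, -0.5]
width: 0.171
gripper_force: 0.0
```

```bash
python3 st.py; python3 pan.py .459 .325 -4.5 wrist
```

```text
t 41.95 tcp [0.5036 0.3806 0.2695] yaw(y-axis from world y) -4.94 tilt 0.06 F [ 0.4  0.8 -0.5] w 0.171 g 0.0 q [-0.14  0.6  -0.99  1.44  0.5   1.37  0.34]
wrist slot 67.5 816 ztop 0.1314 local x,y [ 1. 67.] 83.3 7.4 -89.81
```

Emit:
apply_moves([
  [17, 0, 0.12, -0.5, 0.01],
  [17, 0, 0, -0.6, 0],
  [17, 0, 0, -0.6, 0],
  [17, 0, 0, -0.3, 0],
  [17, 0, 0, 0, 0],
  [17, 0, 0, 0, 0],
])

```text
clock: 42.75
position: [0.5035, 0.3894, 0.1515]
ee_rot: [0.126, 3.138, 0.002]
force: [-1.0, 0.3, 0.3]
width: 0.17
gripper_force: 0.0
```

```bash
python3 st.py
```

```text
t 42.75 tcp [0.5035 0.3894 0.1515] yaw(y-axis from world y) -4.61 tilt 0.12 F [-1.   0.3  0.3] w 0.170 g 0.0 q [-0.17  0.7  -0.93  1.58  0.6   1.17  0.26]
```

Emit:
apply_moves([
  [17, 0, 0, -0.3, 0],
  [17, 0, 0, -0.3, 0],
  [17, 0, 0, -0.28, 0],
  [17, 0, 0, 0, 0],
  [0, 0, 0, 0, 0],
  [0, 0, 0, 0, 0],
  [0, 0, 0, 0, 0],
], newtons=45)

```text
clock: 43.62
position: [0.503, 0.3892, 0.0976]
ee_rot: [0.125, 3.139, 0.001]
force: [-0.8, 0.2, -1.6]
width: 0.083
gripper_force: 45.0
```

Emit:
apply_moves([
  [0, 0, 0, 0.3, 0],
  [0, 0, 0, 0.6, 0],
  [0, 0, 0, 0.8, 0],
  [0, 0, 0, 0.8, 0],
  [0, 0, 0, 0.6, 0],
  [0, -0.04, -0.5, 0, 0],
  [0, -0.04, -0.85, 0, 0],
  [0, -0.04, -0.85, 0, 0],
  [0, -0.04, -0.85, 0, 0],
  [0, -0.04, -0.85, 0, 0],
  [0, -0.04, -0.85, 0, 0],
  [0, -0.04, -0.85, 0, 0],
])

```text
clock: 45.12
position: [0.4858, 0.0518, 0.2845]
ee_rot: [0.124, 3.138, -0.001]
force: [1.1, 0.1, -1.3]
width: 0.086
gripper_force: 45.0
```

```bash
python3 st.py
```

```text
t 45.12 tcp [0.4858 0.0518 0.2845] yaw(y-axis from world y) -4.54 tilt 0.10 F [ 1.1  0.1 -1.3] w 0.086 g 45.0 q [ 0.66  0.36 -1.13  1.75  0.34  1.25  0.93]
```

Emit:
apply_moves([
  [0, -0.04, -0.85, 0, 0],
  [0, -0.04, -0.85, 0, 0],
  [0, -0.04, -0.85, 0, 0],
  [0, -0.04, -0.85, 0, 0],
  [0, -0.04, -0.85, 0, 0],
  [0, -0.04, -0.85, 0, 0],
  [0, -0.02, -0.85, 0, 0],
  [0, 0, -0.65, 0, 0],
  [0, 0, -0.4, 0, 0],
  [0, 0, 0, 0, 0],
  [0, 0, 0, 0, 0],
])

```text
clock: 46.5
position: [0.4711, -0.365, 0.2838]
ee_rot: [0.122, 3.139, 0.001]
force: [0.5, 1.0, -0.3]
width: 0.081
gripper_force: 45.0
```

```bash
python3 st.py; python3 cad.py
```

```text
t 46.50 tcp [ 0.4711 -0.365   0.2838] yaw(y-axis from world y) -4.44 tilt 0.05 F [ 0.5  1.  -0.3] w 0.081 g 45.0 q [ 1.22  0.54 -1.02  1.51  0.46  1.36  1.66]
wrist post L 1268 [ 445.  -203.6] 55.8 13.7 85.75
wrist post R 955 [ 429.5 -402.9] 55.7 12.3 85.54
wrist centre [ 437.25 -303.25] dist 199.9 yaw -4.45
scene post L 91 [ 446.2 -201.6] 56.6 15.2 84.61
scene post R 71 [ 430.9 -400.6] 56.1 16.8 85.04
scene centre [ 438.55 -301.1 ] dist 199.6 yaw -4.40
side post L 164 [ 443.  -216.9] 55.3 41.1 86.81
side post R 209 [ 429.  -401.3] 55.3 13.8 85.33
side centre [ 436.  -309.1] dist 184.9 yaw -4.34
```

Emit:
apply_moves([
  [0, -0.01, -0.14, -0.4, 0],
  [0, 0, 0, -0.6, 0],
  [0, 0, 0, -0.6, 0],
  [0, 0, 0, -0.35, 0],
  [0, 0, 0, 0, 0],
  [0, 0, 0, 0, 0],
])

```text
clock: 47.4
position: [0.4708, -0.3754, 0.1675]
ee_rot: [0.125, 3.137, -0.001]
force: [0.2, 0.3, -0.8]
width: 0.084
gripper_force: 45.0
```

```bash
python3 st.py
```

```text
t 47.40 tcp [ 0.4708 -0.3754  0.1675] yaw(y-axis from world y) -4.56 tilt 0.10 F [ 0.2  0.3 -0.8] w 0.084 g 45.0 q [ 1.2   0.64 -0.96  1.65  0.57  1.15  1.59]
```

Emit:
apply_moves([
  [0, -0.01, 0.035, 0, 0],
  [0, 0, 0, -0.15, 0],
  [0, 0, 0, -0.25, 0],
  [0, 0, 0, -0.25, 0],
  [0, 0, 0, -0.25, 0],
  [0, 0, 0, -0.2, 0],
  [0, 0, 0, -0.07, 0],
  [0, 0, 0, 0, 0],
])

```text
clock: 48.4
position: [0.4701, -0.3732, 0.0971]
ee_rot: [0.125, 3.138, -0.001]
force: [-3.1, 1.6, 12.1]
width: 0.087
gripper_force: 45.0
```

```bash
python3 st.py
```

```text
t 48.40 tcp [ 0.4701 -0.3732  0.0971] yaw(y-axis from world y) -4.56 tilt 0.08 F [-3.1  1.6 12.1] w 0.087 g 45.0 q [ 1.17  0.71 -0.91  1.73  0.64  1.03  1.52]
```

Emit:
apply_moves([
  [17, 0, 0, 0, 0],
  [17, 0, 0, 0, 0],
  [17, 0, 0, 0.3, 0],
  [17, 0, 0, 0.8, 0],
  [17, 0, 0, 0.8, 0],
  [17, 0, 0, 0.8, 0],
  [17, 0, 0, 0.8, 0],
  [17, 0, 0, 0.8, 0],
  [33, 0.2, 0.5, 0, -0.35],
  [33, 0.2, 0.5, 0, -0.35],
  [33, 0.2, 0.5, 0, -0.35],
  [33, 0.2, 0.5, 0, -0.35],
])

```text
clock: 49.9
position: [0.5175, -0.2519, 0.3552]
ee_rot: [1.201, 2.902, 0.0]
force: [0.2, -0.8, 0.7]
width: 0.328
gripper_force: 0.0
```

Emit:
apply_moves([
  [33, 0.2, 0.5, 0, -0.35],
  [33, 0.2, 0.5, 0, -0.35],
  [33, 0.2, 0.5, 0, -0.35],
  [33, 0.2, 0.5, 0, -0.35],
  [33, 0.2, 0.4, 0, -0.35],
  [33, 0.2, 0, 0, 0],
  [33, 0, 0, 0, 0],
])

```text
clock: 50.78
position: [0.5897, -0.1099, 0.3542]
ee_rot: [2.31, 2.129, 0.0]
force: [0.4, -0.4, 0.7]
width: 0.332
gripper_force: 0.0
```

```bash
python3 st.py; python3 cad.py; python3 pan.py .4372 -.3031 -4.42; python3 - <<'E'
from h import *
for n in ["wrist","scene","side"]:
    im,d,c=grab(n); P=cloud(d,c); 
    if n=="side": save("side6.png",cv2.resize(im[100:400,180:480],None,fx=2,fy=2))
    for m,b in (("bar",(.55,.625,-.2,.1,.16,.19)),("tab",(.55,.62,-.1,.05,.272,.295)),("pin",(.525,.56,-.08,.0,.255,.27)),):
        q=sel(P,*b); print(n,m,len(q),rect(q) if len(q)>5 else 0,np.round(np.median(q,0),4) if len(q) else 0)
E
```

```text
t 50.77 tcp [ 0.5897 -0.1099  0.3542] yaw(y-axis from world y) 85.35 tilt 0.02 F [ 0.4 -0.4  0.7] w 0.332 g 0.0 q [ 0.57  0.41 -0.72  1.38  0.27  1.44 -0.22]
wrist post L 229 [ 446.4 -198.3] 56.2 5.9 83.36
wrist R 0
scene post L 89 [ 446.1 -200.7] 55.6 15.2 86.11
scene R 0
side post L 158 [ 431.5 -207.8] 78.9 33.7 -69.12
side post R 210 [ 430.2 -391.3] 56.1 36.9 82.52
side centre [ 430.85 -299.55] dist 183.5 yaw -0.41
scene slot -67.5 3 ztop 0.1294 local x,y [ 20.7 -66.2] 15.7 2.5 -89.01
scene slot -22.5 39 ztop 0.1276 local x,y [  1.3 -21.2] 84.4 13.0 89.8
scene slot 22.5 54 ztop 0.1283 local x,y [-0.8 24.9] 82.9 14.0 -87.29
scene slot 67.5 51 ztop 0.1292 local x,y [ 1.6 70. ] 81.4 10.5 -89.0
wrist bar 3555 (array([590.5, -49.4]), 203.0, 24.0, np.float32(-5.12)) [ 0.5922 -0.0226  0.1774]
wrist tab 808 (array([591.4, -39.2]), 35.3, 9.7, np.float32(-5.06)) [ 0.5914 -0.0389  0.2832]
wrist pin 319 (array([541.1, -37. ]), 13.6, 13.3, np.float32(-38.96)) [ 0.5416 -0.0368  0.2633]
scene bar 543 (array([591.8, -37.7]), 223.8, 25.4, np.float32(-5.01)) [ 0.5957 -0.0084  0.1751]
scene tab 60 (array([591.6, -38. ]), 37.3, 10.0, np.float32(-4.89)) [ 0.5932 -0.0343  0.2804]
scene pin 24 (array([541.9, -34.2]), 12.8, 10.8, np.float32(-40.47)) [ 0.5423 -0.0342  0.2605]
side bar 537 (array([589.3, -38.9]), 228.4, 24.9, np.float32(-4.93)) [ 0.5852 -0.0737  0.1767]
side tab 60 (array([589.8, -39.3]), 36.8, 10.7, np.float32(-5.39)) [ 0.5874 -0.044   0.2813]
side pin 28 (array([538.3, -37. ]), 14.0, 12.6, np.float32(-13.95)) [ 0.5388 -0.0383  0.2619]
```

View pics/side6.png

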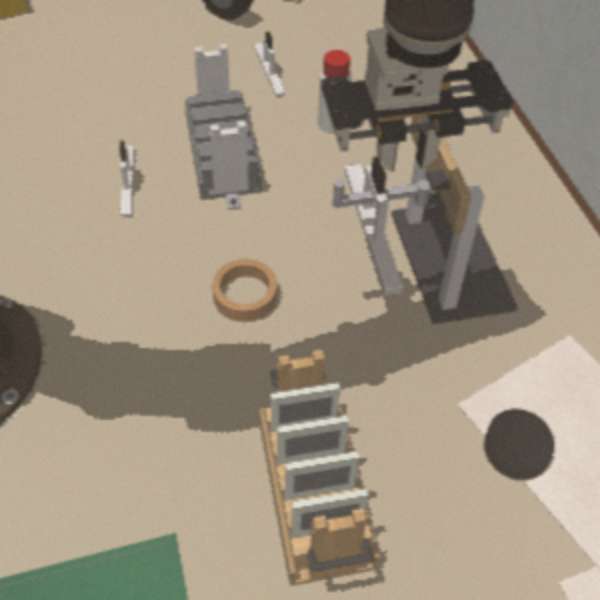

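All four panels stand in the caddy, posts at about (300,370) and (340,535), and the bar still hangs on the hook. I'll grip it at (0.591, -0.039).

Emit:
apply_moves([
  [33, 0.02, 0.6, 0, -0.01],
  [33, 0, 0.58, 0, 0],
  [33, 0, 0, 0, 0],
  [33, 0, 0, -0.5, 0],
  [33, 0, 0, -0.5, 0],
  [33, 0, 0, -0.45, 0],
  [33, 0, 0, -0.28, 0],
  [33, 0, 0, 0, 0],
  [0, 0, 0, 0, 0],
  [0, 0, 0, 0, 0],
  [0, 0, 0, 0, 0],
  [0, 0, 0, 0, 0],
], newtons=45)

```text
clock: 52.68
position: [0.5908, -0.0384, 0.251]
ee_rot: [2.317, 2.12, 0.001]
force: [-0.2, -0.5, 5.6]
width: 0.106
gripper_force: 45.0
```

```bash
python3 st.py
```

```text
t 52.67 tcp [ 0.5908 -0.0384  0.251 ] yaw(y-axis from world y) 84.90 tilt 0.08 F [-0.2 -0.5  5.6] w 0.106 g 45.0 q [ 0.47  0.46 -0.72  1.58  0.32  1.22 -0.4 ]
```

Emit:
apply_moves([
  [0, 0, 0, 0.2, 0],
  [0, 0, 0, 0.2, 0],
  [0, 0, 0, 0.2, 0],
  [0, 0, 0, 0, 0],
  [0, 0, 0, 0, 0],
])

```text
clock: 53.3
position: [0.5903, -0.0386, 0.2859]
ee_rot: [-2.318, -2.12, 0.001]
force: [0.4, -0.5, -2.9]
width: 0.107
gripper_force: 45.0
```

```bash
python3 st.py
```

```text
t 53.30 tcp [ 0.5903 -0.0386  0.2859] yaw(y-axis from world y) 84.89 tilt 0.02 F [ 0.4 -0.5 -2.9] w 0.107 g 45.0 q [ 0.47  0.44 -0.73  1.52  0.3   1.29 -0.38]
```

Emit:
apply_moves([
  [0, -0.3, 0.01, 0, 0],
  [0, -0.4, 0.01, 0, 0],
  [0, -0.4, 0.01, 0, 0],
  [0, -0.4, 0.01, 0, 0],
  [0, -0.4, 0, 0, 0],
  [0, -0.3, 0, 0.2, 0],
  [0, -0.2, -0.3, 0.4, 0],
  [0, -0.1, -0.5, 0.3, 0],
  [0, 0, 0, 0, 0],
  [0, 0, 0, 0, 0],
])

```text
clock: 54.55
position: [0.4402, -0.0837, 0.3396]
ee_rot: [-2.318, -2.12, 0.0]
force: [0.3, 0.5, -1.9]
width: 0.102
gripper_force: 45.0
```

```bash
python3 st.py; python3 cad.py;  python3 pan.py .4372 -.3031 -4.42 scene side
```

```text
t 54.55 tcp [ 0.4402 -0.0837  0.3396] yaw(y-axis from world y) 84.89 tilt 0.04 F [ 0.3  0.5 -1.9] w 0.102 g 45.0 q [ 0.76  0.13 -0.76  1.74  0.09  1.3  -0.11]
wrist L 0
wrist R 0
scene post L 91 [ 446.8 -202. ] 54.7 14.5 84.86
scene post R 77 [ 431.4 -400.9] 54.4 15.9 87.14
scene centre [ 439.1  -301.45] dist 199.5 yaw -4.43
side post L 157 [ 442.9 -214.8] 56.2 39.8 84.11
side post R 213 [ 429.  -402.1] 55.7 13.3 85.61
side centre [ 435.95 -308.45] dist 187.8 yaw -4.24
scene slot -67.5 49 ztop 0.1286 local x,y [ -0.5 -65. ] 83.2 9.9 87.59
scene slot -22.5 56 ztop 0.1285 local x,y [  1.7 -20.4] 84.1 13.1 88.47
scene slot 22.5 56 ztop 0.1287 local x,y [-0.  26.3] 84.1 10.9 89.61
scene slot 67.5 48 ztop 0.1297 local x,y [ 0.3 70.6] 81.2 11.7 -89.74
side slot -67.5 137 ztop 0.1317 local x,y [ -1.5 -66.5] 82.5 9.5 -89.65
side slot -22.5 129 ztop 0.1312 local x,y [ -1.  -21.7] 83.0 9.7 -89.21
side slot 22.5 121 ztop 0.1310 local x,y [-1.7 23.5] 83.8 10.4 89.89
side slot 67.5 116 ztop 0.1311 local x,y [-1.3 67.9] 83.2 9.4 -89.63
```

Emit:
apply_moves([
  [0, -0.05, -0.5, 0, 0],
  [0, 0, -0.8, 0, 0],
  [0, 0, -0.8, 0, 0],
  [0, 0, -0.8, 0, 0],
  [0, 0, -0.5, 0, 0.01],
  [0, 0, -0.25, 0, 0.01],
  [0, 0, 0, -0.3, 0],
  [0, 0, 0, -0.4, 0],
  [0, 0, 0, -0.35, 0],
  [0, 0, 0, 0, 0],
  [0, 0, 0, 0, 0],
])

```text
clock: 56.18
position: [0.4382, -0.3026, 0.278]
ee_rot: [2.306, 2.133, 0.001]
force: [0.3, 0.8, -2.3]
width: 0.108
gripper_force: 45.0
```

```bash
python3 st.py;python3 - <<'E'
from h import *
for n in ["wrist","scene","side"]:
    im,d,c=grab(n); P=cloud(d,c)
    for m,b in (("bar",(.4,.48,-.45,-.15,.185,.21)),("postL",(.38,.5,-.25,-.18,.134,.158)),("postR",(.38,.5,-.45,-.375,.134,.158))):
        q=sel(P,*b); print(n,m,len(q),rect(q) if len(q)>5 else 0,np.round(np.median(q,0),4) if len(q) else 0)
E
```

```text
t 56.17 tcp [ 0.4382 -0.3026  0.278 ] yaw(y-axis from world y) 85.53 tilt 0.06 F [ 0.3  0.8 -2.3] w 0.108 g 45.0 q [ 0.98  0.31 -0.61  1.68  0.19  1.21  0.24]
wrist bar 5180 (array([ 439. , -303.5]), 222.4, 24.1, np.float32(-4.48)) [ 0.4438 -0.2383  0.2044]
wrist postL 497 (array([ 447. , -183.4]), 55.3, 6.7, np.float32(89.9)) [ 0.4541 -0.1826  0.1439]
wrist postR 0 0 0
scene bar 424 (array([ 440. , -301.9]), 225.7, 25.2, np.float32(-4.69)) [ 0.4443 -0.2844  0.2013]
scene postL 18 (array([ 449.6, -183.1]), 53.1, 5.6, np.float32(-89.89)) [ 0.4601 -0.1816  0.1428]
scene postR 20 (array([ 442.2, -380.6]), 36.0, 9.5, np.float32(89.29)) [ 0.4443 -0.3794  0.1389]
side bar 688 (array([ 435.7, -332.8]), 166.6, 24.7, np.float32(-4.35)) [ 0.4312 -0.3613  0.2041]
side postL 29 (array([ 430.9, -181.6]), 20.6, 3.1, np.float32(-88.18)) [ 0.4281 -0.1819  0.1422]
side postR 80 (array([ 430.7, -380.6]), 54.9, 10.2, np.float32(88.28)) [ 0.4162 -0.3801  0.144 ]
```

The caddy has been knocked toward +y (post now beyond -0.183). I'll measure again with wider windows.

Emit:
apply_moves([
  [0, 0, 0.1, 0.5, 0],
  [0, 0, 0.5, 0.6, 0],
  [0, 0, 0.8, 0, 0],
  [0, 0, 0.8, 0, 0],
  [0, 0, 0.8, 0, 0],
  [0, 0, 0.8, 0, 0],
  [0, 0, 0, 0, 0],
  [0, 0, 0, 0, 0],
])

```text
clock: 57.32
position: [0.4376, -0.0755, 0.3436]
ee_rot: [2.306, 2.131, -0.0]
force: [-0.3, -0.7, -2.6]
width: 0.109
gripper_force: 45.0
```

```bash
python3 st.py; cat > cad2.py <<'E'
from h import *
for n in ("scene","side"):
    im,d,c=grab(n); P=cloud(d,c); q=sel(P,.33,.56,-.5,-.1,.135,.158)
    # cluster posts along y
    m=np.zeros((460,800),np.uint8); ij=np.c_[((q[:,0]-.33)*2000),((q[:,1]+.5)*2000)].astype(int); m[ij[:,0],ij[:,1]]=255
    m=cv2.dilate(m,np.ones((13,13))); k,lab=cv2.connectedComponents(m); L=[]
    for i in range(1,k):
        r=q[lab[ij[:,0],ij[:,1]]==i]
        if len(r)>25: R_=rect(r); print(n,len(r),*R_,"z",np.round(np.percentile(r[:,2],[10,90]),3)); L.append(R_[0])
    if len(L)==2:
        a,b=sorted(L,key=lambda v:-v[1]); e=a-b; print(n,"centre",(a+b)/2,"dist %.1f yaw %.2f"%(np.hypot(*e),np.degrees(np.arctan2(e[1],e[0]))-90))
E
python3 cad2.py
```

```text
t 57.33 tcp [ 0.4376 -0.0755  0.3436] yaw(y-axis from world y) 85.48 tilt 0.07 F [-0.3 -0.7 -2.6] w 0.109 g 45.0 q [ 0.75  0.12 -0.76  1.75  0.09  1.31 -0.11]
scene 75 [ 433.1 -375.3] 55.9 16.8 85.56 z [0.136 0.15 ]
scene 87 [ 448.3 -175.8] 56.3 17.4 81.22 z [0.136 0.15 ]
scene centre [ 440.7  -275.55] dist 200.1 yaw -4.36
side 195 [ 430.9 -377. ] 55.6 13.7 85.37 z [0.138 0.153]
side 142 [ 446.5 -177.6] 55.5 16.5 85.58 z [0.138 0.153]
side centre [ 438.7 -277.3] dist 200.0 yaw -4.47
```

New caddy centre (439.2, -277.4), yaw -4.4°, both cameras agreeing after bias correction.

Emit:
apply_moves([
  [0, 0.02, -0.5, 0, 0],
  [0, 0, -0.8, 0, 0],
  [0, 0, -0.8, 0, 0],
  [0, 0, -0.7, 0, 0],
  [0, 0, -0.4, 0, 0],
  [0, 0, -0.15, 0, 0],
  [0, 0, 0, -0.3, 0],
  [0, 0, 0, -0.4, 0],
  [0, 0, 0, -0.39, 0],
  [0, 0, 0, 0, 0],
  [0, 0, 0, 0, 0],
])

```text
clock: 58.8
position: [0.4393, -0.2755, 0.2788]
ee_rot: [2.306, 2.132, 0.001]
force: [-0.8, -0.9, -1.8]
width: 0.109
gripper_force: 45.0
```

```bash
python3 st.py; sed 's/.135,.158/.136,.16/' cad2.py > c3.py; python3 c3.py; python3 - <<'E'
from h import *
for n in ["wrist","scene","side"]:
    im,d,c=grab(n); P=cloud(d,c)
    for m,b in (("bar",(.4,.48,-.45,-.1,.185,.215)),):
        q=sel(P,*b); print(n,m,len(q),rect(q) if len(q)>5 else 0,np.round(np.median(q,0),4) if len(q) else 0)
    if n=="side": save("side7.png",cv2.resize(im[150:400,230:480],None,fx=2,fy=2))
E
```

```text
t 58.80 tcp [ 0.4393 -0.2755  0.2788] yaw(y-axis from world y) 85.53 tilt 0.07 F [-0.8 -0.9 -1.8] w 0.109 g 45.0 q [ 0.95  0.29 -0.62  1.71  0.18  1.2   0.2 ]
scene 81 [ 449.1 -175.1] 55.2 15.4 81.12 z [0.137 0.152]
scene 40 [ 442.7 -374.6] 37.0 13.6 83.19 z [0.137 0.15 ]
scene centre [ 445.9  -274.85] dist 199.6 yaw -1.84
side 195 [ 431.1 -377.2] 55.0 13.7 85.56 z [0.138 0.153]
side 63 [ 430.4 -176.8] 23.9 13.6 88.64 z [0.138 0.153]
side centre [ 430.75 -277.  ] dist 200.4 yaw 0.20
wrist bar 5201 (array([ 440.3, -277.2]), 222.8, 24.0, np.float32(-4.49)) [ 0.4452 -0.2118  0.2053]
scene bar 455 (array([ 441.2, -275.6]), 225.5, 24.8, np.float32(-4.49)) [ 0.4449 -0.2591  0.2022]
side bar 672 (array([ 436.9, -302.8]), 172.5, 24.7, np.float32(-4.36)) [ 0.4327 -0.3316  0.2046]
```

View pics/side7.png

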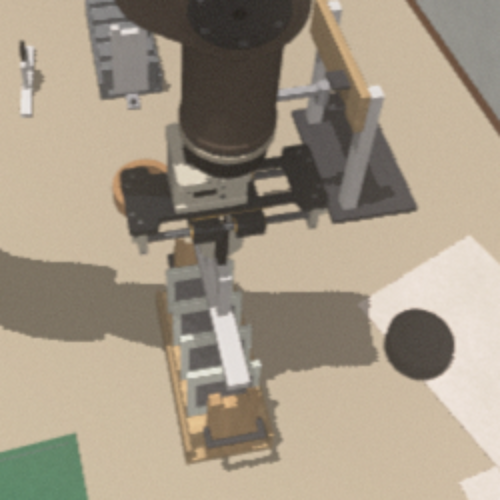

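The bar is above the caddy, lined up with the posts, and the panels stand upright underneath. I'll lower it.

Emit:
apply_moves([
  [0, -0.01, 0, -0.2, 0],
  [0, 0, 0, -0.2, 0],
  [0, 0, 0, -0.2, 0],
  [0, 0, 0, -0.15, 0],
  [0, 0, 0, -0.1, 0],
  [0, 0, 0, 0, 0],
])

```text
clock: 59.8
position: [0.4381, -0.276, 0.228]
ee_rot: [2.307, 2.132, -0.001]
force: [-5.7, 2.2, 13.3]
width: 0.107
gripper_force: 45.0
```

```bash
python3 st.py; python3 - <<'E'
from h import *
for n in ["wrist","scene","side"]:
    im,d,c=grab(n); P=cloud(d,c)
    for m,b in (("bar",(.4,.48,-.45,-.1,.14,.175)),):
        q=sel(P,*b); th=np.radians(-4.45); v=(q[:,:2]-[.4392,-.2774])@[np.cos(th),np.sin(th)];q=q[abs(v)<.010]
        print(n,m,len(q),rect(q) if len(q)>5 else 0,"z",np.round(np.percentile(q[:,2],[50,90]),4),"slope",np.polyfit(q[q[:,2]>.147,1],q[q[:,2]>.147,2],1))
E
```

```text
t 59.80 tcp [ 0.4381 -0.276   0.228 ] yaw(y-axis from world y) 85.47 tilt 0.05 F [-5.7  2.2 13.3] w 0.107 g 45.0 q [ 0.94  0.33 -0.61  1.79  0.21  1.09  0.17]
wrist bar 4258 (array([ 439.2, -277.2]), 224.2, 20.0, np.float32(-4.45)) z [0.1546 0.1555] slope [-0.00126032  0.15453242]
scene bar 325 (array([ 439.4, -275. ]), 225.8, 19.9, np.float32(-4.42)) z [0.1523 0.1594] slope [-0.00047173  0.15345237]
side bar 458 (array([ 436.3, -312.6]), 152.9, 19.7, np.float32(-4.33)) z [0.1544 0.1572] slope [0.0262122  0.16364542]
```

Emit:
apply_moves([
  [20, 0, 0, 0, 0],
  [33, 0, 0, 0, 0],
  [33, 0, 0, 0, 0],
  [33, 0, 0, 0.3, 0],
  [33, 0, 0, 0.6, 0],
  [33, 0, 0, 0.7, 0],
  [33, 0, 0, 0.6, 0],
  [33, 0.25, 0.6, 0, 0],
  [33, 0.3, 0.8, 0, 0],
  [33, 0.3, 0.8, 0, 0],
  [33, 0, 0, 0, 0],
])

```text
clock: 61.32
position: [0.4903, -0.1393, 0.3591]
ee_rot: [-2.299, -2.14, -0.003]
force: [-0.1, -1.0, -0.3]
width: 0.334
gripper_force: 0.0
```

```bash
python3 st.py; python3 cad2.py; python3 pan.py .4392 -.2774 -4.42 side;  python3 - <<'E'
from h import *
for n in ["wrist","scene","side"]:
    im,d,c=grab(n); P=cloud(d,c)
    for m,b in (("tab",(.4,.48,-.34,-.2,.248,.27)),("pin",(.52,.56,-.08,.0,.255,.27)),("bar",(.428,.452,-.4,-.15,.148,.16))):
        q=sel(P,*b); print(n,m,len(q),rect(q) if len(q)>5 else 0,np.round(np.median(q,0),4) if len(q) else 0)
E
```

```text
t 61.33 tcp [ 0.4903 -0.1393  0.3591] yaw(y-axis from world y) 85.90 tilt 0.11 F [-0.1 -1.  -0.3] w 0.334 g 0.0 q [ 0.74  0.23 -0.71  1.59  0.15  1.38 -0.05]
scene 492 [ 442.  -273.7] 223.2 56.5 -4.26 z [0.142 0.154]
side 982 [ 438.7 -276.5] 225.3 55.5 -4.36 z [0.146 0.156]
side slot -67.5 166 ztop 0.1554 local x,y [ -2.2 -67.5] 35.8 24.2 0.43
side slot -22.5 90 ztop 0.1549 local x,y [ -2.4 -22.4] 34.7 23.6 -0.61
side slot 22.5 73 ztop 0.1550 local x,y [-6.4 21.7] 33.7 15.1 -0.34
side slot 67.5 76 ztop 0.1551 local x,y [-8.4 68.9] 38.2 18.7 -19.96
wrist tab 111 (array([ 440.4, -277.9]), 25.6, 6.1, np.float32(-4.47)) [ 0.4418 -0.2751  0.26  ]
wrist pin 356 (array([540.6, -37.1]), 13.3, 13.2, np.float32(-41.81)) [ 0.54   -0.0375  0.2636]
wrist bar 1258 (array([ 440.2, -269.3]), 210.1, 23.7, np.float32(0.11)) [ 0.4429 -0.2087  0.1542]
scene tab 0 0 0
scene pin 23 (array([541.4, -34.9]), 11.6, 10.8, np.float32(-42.25)) [ 0.5426 -0.0339  0.2613]
scene bar 282 (array([ 440. , -273.8]), 218.4, 23.6, np.float32(-0.11)) [ 0.4416 -0.267   0.1517]
side tab 90 (array([ 436.8, -277.3]), 35.4, 10.0, np.float32(-5.07)) [ 0.436  -0.2794  0.2592]
side pin 24 (array([537.4, -36.1]), 15.9, 9.8, np.float32(-15.74)) [ 0.5382 -0.0383  0.2619]
side bar 561 (array([ 439.8, -276.3]), 224.5, 23.7, np.float32(-0.12)) [ 0.4359 -0.2992  0.1541]
```

The bar is seated (top at 0.154, tab at (0.440, -0.278)). Next: pinch the pin at (0.5405, -0.037).

Emit:
apply_moves([
  [35, 0.3, 0.6, 0, 0],
  [35, 0.3, 0.6, 0, 0],
  [35, 0.24, 0.5, 0, 0],
  [35, 0, 0, 0, 0],
  [35, 0, 0, -0.5, 0],
  [35, 0, 0, -0.6, 0],
  [35, 0, 0, -0.5, 0],
  [35, 0, 0, -0.31, 0],
  [35, 0, 0, 0, 0],
  [0, 0, 0, 0, 0],
  [0, 0, 0, 0, 0],
  [0, 0, 0, 0, 0],
], newtons=15)

```text
clock: 63.12
position: [0.5395, -0.0422, 0.245]
ee_rot: [2.307, 2.131, 0.0]
force: [-3.1, -1.4, 4.3]
width: 0.146
gripper_force: 15.0
```

```bash
python3 st.py; python3 - <<'E'
import numpy as np
h=np.array([.6540,-.0430]); t=np.array([.5402,-.037])-h; print(np.hypot(*t))
N=11;A=-1.56
r=lambda a:np.array([t[0]*np.cos(a)-t[1]*np.sin(a),t[0]*np.sin(a)+t[1]*np.cos(a)])
for k in range(N): print(np.round((r(A*(k+1)/N)-r(A*k/N))/.06,2).tolist(), end=" ")
print(A/N/.5)
E
```

```text
t 63.12 tcp [ 0.5395 -0.0422  0.245 ] yaw(y-axis from world y) 85.46 tilt 0.04 F [-3.1 -1.4  4.3] w 0.146 g 15.0 q [ 0.52  0.38 -0.73  1.71  0.27  1.16 -0.36]
0.11395806246159156
[0.03, 0.27] [0.07, 0.26] [0.11, 0.25] [0.14, 0.23] [0.17, 0.21] [0.2, 0.18] [0.22, 0.15] [0.24, 0.12] [0.26, 0.08] [0.27, 0.05] [0.27, 0.01] -0.28363636363636363
```

Emit:
apply_moves([
  [35, 0, 0, 0, 0],
  [35, 0, 0, 0, 0],
  [35, 0, 0.08, 0, 0],
  [35, 0, 0, 0, 0],
  [0, 0, 0, 0, 0],
  [0, 0, 0, 0, 0],
  [0, 0, 0, 0, 0],
  [0, 0, 0, 0, 0],
])

```text
clock: 64.12
position: [0.5398, -0.0374, 0.2442]
ee_rot: [2.307, 2.131, 0.001]
force: [2.8, -0.4, -1.7]
width: 0.147
gripper_force: 15.0
```

Emit:
apply_moves([
  [0, 0.03, 0.27, 0, -0.28],
  [0, 0.07, 0.26, 0, -0.28],
  [0, 0.11, 0.25, 0, -0.28],
  [0, 0.14, 0.23, 0, -0.28],
  [0, 0.17, 0.21, 0, -0.28],
  [0, 0.2, 0.18, 0, -0.28],
  [0, 0.22, 0.15, 0, -0.28],
  [0, 0.24, 0.12, 0, -0.28],
  [0, 0.26, 0.08, 0, -0.28],
  [0, 0.27, 0.05, 0, -0.28],
  [0, 0.27, 0.01, 0, -0.28],
  [0, 0, 0, 0, 0],
])

```text
clock: 65.62
position: [0.659, 0.0702, 0.2441]
ee_rot: [3.139, -0.077, 0.001]
force: [-0.4, -4.1, 2.6]
width: 0.142
gripper_force: 15.0
```

```bash
python3 st.py
```

```text
t 65.62 tcp [0.659  0.0702 0.2441] yaw(y-axis from world y) -2.81 tilt 0.08 F [-0.4 -4.1  2.6] w 0.142 g 15.0 q [ 0.04  0.52 -0.36  1.42  0.19  1.24 -1.96]
```

Emit:
apply_moves([
  [35, 0, 0, 0, 0],
  [35, 0, 0, 0, 0],
  [35, 0, 0, 0.4, 0],
  [35, 0, 0, 0.7, 0],
  [35, 0, 0, 0.7, 0],
  [35, -0.5, 0.3, 0.4, 0],
  [35, -0.6, 0.3, 0, 0],
  [35, -0.6, 0, 0, 0],
  [35, 0, 0, 0, 0],
  [35, 0, 0, 0, 0],
])

```text
clock: 66.88
position: [0.5564, 0.1071, 0.3763]
ee_rot: [3.141, -0.075, 0.001]
force: [-0.6, -0.2, 0.0]
width: 0.351
gripper_force: 0.0
```

```bash
python3 st.py; python3 - <<'E'
from h import *
for n in ["scene","side"]:
    im,d,c=grab(n); P=cloud(d,c)
    for m,b in (("tab",(.4,.48,-.34,-.2,.248,.27)),("pin",(.63,.675,.05,.1,.255,.27)),("arm",(.63,.675,-.01,.055,.23,.24)),("bar",(.428,.452,-.4,-.15,.148,.16))):
        q=sel(P,*b); print(n,m,len(q),rect(q) if len(q)>5 else 0,np.round(np.median(q,0),4) if len(q) else 0)
    save(n+"9.png",cv2.resize(im[60:400,180:480] if n=="side" else im[60:340,150:460],None,fx=1.7,fy=1.7))
E
```

```text
t 66.88 tcp [0.5564 0.1071 0.3763] yaw(y-axis from world y) -2.74 tilt 0.03 F [-0.6 -0.2  0. ] w 0.351 g 0.0 q [ 0.02  0.29 -0.41  1.44  0.11  1.43 -2.01]
scene tab 45 (array([ 440.1, -274.9]), 37.9, 10.0, np.float32(-2.87)) [ 0.4402 -0.2733  0.2567]
scene pin 29 (array([660. ,  72.8]), 13.9, 11.8, np.float32(-38.48)) [0.6609 0.0726 0.2608]
scene arm 105 (array([658.1,  22.7]), 64.1, 12.7, np.float32(-3.19)) [0.6588 0.0232 0.234 ]
scene bar 273 (array([ 440.1, -273.4]), 225.1, 23.4, np.float32(-0.36)) [ 0.4421 -0.279   0.1519]
side tab 94 (array([ 436.9, -276.9]), 35.4, 9.9, np.float32(-4.92)) [ 0.4362 -0.279   0.2593]
side pin 23 (array([657.1,  69.3]), 16.4, 11.3, np.float32(-10.82)) [0.657  0.0686 0.2621]
side arm 83 (array([657.1,  22.5]), 64.3, 14.3, np.float32(-2.78)) [0.6555 0.0223 0.2346]
side bar 555 (array([ 440. , -275.9]), 225.3, 23.8, np.float32(0.05)) [ 0.4358 -0.2995  0.1542]
```

View pics/side9.png

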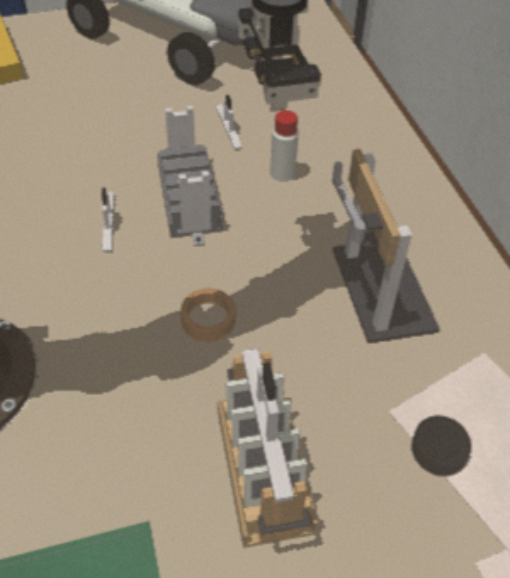

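The bar is seated across both caddy posts over four upright panels. The hook lies folded along its board, arm yaw -3° against the board's -4.3°, so about 0.02 rad. The robot is clear, so I'm handing in.

```bash
python3 -c "
from cell import arm
print(arm.sign_off())"
```

```text
the job is handed in; nothing more can be done
None
```

I handed the job in at about 67 s of the 210 s limit: all four panels stand in the caddy, the bar is seated on its end posts and the hook is folded to about 0.02 rad; the judge's result was not shown.

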